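# Centre-punch the scribed cross on a tilted die plate

### The arm

A 6-joint arm with a two-finger parallel gripper is mounted at the origin on the work surface. World frame = base frame: x ahead of the robot, y to its left, z up, the work surface at z = 0. Lengths are in mm, angles in rad, forces in N, time in s.
With the tool pointing down it reaches from about 300 to 875 mm from the base axis. Payload 6.4 kg.
Tool frame: the origin (TCP) lies on the centre line of the jaws, within the pads' length; the fingertips stand 22 mm ahead of it and the grasp point (between the pads) lies 3 mm ahead of it; x points along the fingers, y is the direction in which the jaws open and shut, and the axes are right-handed (so a half turn about x gives the same grasp; the last joint's range is limited). The gripper opens to 88 mm and grips with 3 to 60 N. Pads are 18 mm wide; open, the fingers measure 123 mm over their backs; the gripper's body (75 mm by 187 mm) begins 45 mm behind the grasp point.
Start: joints at [-0.206, 0.181, 1.607, -0, 1.354, -0.206], TCP at [575.014, 0.015, 260.714] pointing down, gripper open.
Joint ranges: [-2.99, 2.99], [-0.89, 2.07], [0.3, 2.58], [-1.14, 4.28], [0, 2.63], [-3.12, 3.12]. Speed limits (rad/s): [2.57, 2.57, 3.01, 3.14, 3.14, 3.14].

### API

Orientations are given as a rotation vector (axis times angle).
In Python, from cell import ctrl gives the robot as it stands.
- The arm moves only by the tool drive_tool, never from a script. Its arguments are lists of equal length, an entry for each row: "twist": the turn, a rotation vector about the tool's x, y, z in degrees, a list of three; "xyz": the shift along the tool's x, y, z in cm, a list of three; "jaw": the opening in per cent of the stroke, from 0 (shut) to 100 (fully open). In form: {"twist": [[ax, ay, az], ...], "xyz": [[dx, dy, dz], ...], "jaw": [jaw, ...]}. A call has 1 to 8 rows; each row shifts and turns the commanded pose from where the row before left it, along the tool's axes as they then stand; what a row does not reach is not made up. A row lasts 1/12 s, in which the tool goes at most 41.7 mm and 7.16 degrees, less where a joint would pass 70% of its speed; a pose out of reach is approached as far as the arm can. A call with a gripper value outside its range is refused whole. The fingers move at their own pace and stop on an object; "grip_force" is the grip in N (left out, the last holds). Time passes only in rows, so rows that do not move let the fingers close. It gives the time, the measured TCP pose, the force and the opening at its end, in the units of the state.
- ctrl.sense(): the state, without advancing time (a new reading comes with each control period).
- ctrl.grab_frame(name): name is "scene" or "side" or "wrist"; returns a dict with "img" (384x512x3 uint8, red, green, blue), "depth" (384x512 float32, mm along the optical axis (not along the pixel's ray), 0 where there is no reading), "camera_matrix" (3x3 intrinsics, pixels), "R" (3x3) and "t" (3): a world point X has camera coordinates R X + t. Camera axes: x right, y down, z forward; pixel columns grow to the right and rows downward; lengths in mm; the calibration is good to about 2 mm. The wrist camera is an equidistant fisheye: a pixel r from the principal point sees the ray r / f radians off the axis. A picture is of the moment at which its call begins.
- ctrl.job_done(): hands the job in, once; it reports no verdict.
Trained networks look in the newest picture that a camera, given by its name, has taken for a name from the list of things; names that differ only in an ending like _2 or _b are one class to them, and where a whole thing is asked for, a point or a joint stands for the part that bears it (a point fixed in the world has none). Each returns a list of dicts, best first, with "conf" (0 to 1); they miss things now and then, are a little off and sometimes report something else, mostly with a low value. They report only what shows in the picture. A call takes as long as a camera call. They do not tell look-alikes from the thing itself.
- ctrl.recognise(camera, thing): "location" ([column, row] in pixels, amid what is visible of it).
The state is a dict: "time_s": time; "joint_positions": joint angles; "qvel": joint speeds; "effort": joint torques, N m; "tcp_pos": TCP position; "tool_rot": TCP orientation; "contact_force": force on the tool from outside, world axes, zero at the start; "wrist_torque": the same for the moment, N m; "gripper_width": finger opening in mm.
Only numpy, scipy, OpenCV 4.12 (cv2) and the standard library are available. Lean on these libraries where they do the work, as an engineer would, in place of code of your own. Each camera call takes 0.05 s, during which the arm holds its last target.

### The job

Take the automatic centre punch (steel, red cap) out of the wooden stand and set its point on the scribed white cross of the blued plate, holding it square to the sloping face. Push steadily until the nose is fully home and the punch clicks, but do not lean hard on it; then stand the punch back upright in its empty hole, and leave the angle table and the other things as they were.

Things in the scene. Friction and masses are not known exactly. Their poses are not given: they have to be found in the camera images.
- punch: automatic centre punch, 155 mm long, 210 g; z runs along it from nose to cap. Origin: on the axis, underside of the steel collar (29 mm across, 7 thick) that rests on the stand's top, the nose free in the hole. Above it: knurled barrel 18 mm across to z = 68 mm (grip here), red cap 22 mm across to z = 95. Below: barrel 17 mm across, tapered to 12 at z = -35, then nose 8 mm across, point at z = -60
- tip (a point): the point of the punch's nose; it moves with the nose (60 mm below the punch's origin when the nose is out)
- nose (a joint): how far the nose is pushed into the barrel (m): 0 out, 0.009 home on its stop. The push rises from 2.5 N to a peak of about 11 N near 3.5 mm, falls to about 7 N as the striker trips (the click, past 8 mm), then climbs steeply on the hard stop. It springs out when let go. Over 35 N on the plate would spoil plate and point
- stand: fixed hardwood block 74 x 160 x 75 mm (x, y, z), origin under its centre; two upright round holes, 22 mm across and 70 mm deep, at y = -40 and y = +40 mm on its centre line. One holds the punch, the other the awl; which one varies.
- awl: bystander: scratch awl, orange handle 29 mm across standing 76 mm above the stand in its other hole; origin on the axis at the stand's top
- angle_table: fixed base of the tilting angle table, 190 x 170 x 18 mm, origin under its centre; low side (hinge) at its -x end, which roughly faces the robot; curved steel stays on both sides reach 155 mm above the bench
- angle_top (a joint): slope of the table top (rad), 0 = level; the hinge lies along the base's y axis at x = -80 mm, 36 mm above the bench; the slope rises towards the base's +x. It is locked by friction and must stay as it is set
- mark (a point): point on the table top's surface straight under the scribed cross; x up the slope, z square out of the slope. The cross (white, 44 mm lines, 30 mm circle, on dark blue) is on the face of a steel plate 140 x 88 x 12 mm, clamped on packing strips of unknown height (0 to 10 mm): it lies on this z axis, 12 to 22 mm out; feel for it. Mark: 106 mm up from the hinge line, 14 mm square above it
- hammer: bystander: hammer lying on the bench beyond the work
- square: bystander: steel try square, 120 mm blade, lying on the bench
- bin: bystander: small blue bin of blanks, 160 x 110 x 60 mm
Mind the look-alikes: they are no part of the job. What is shaped like the punch but turquoise or yellow is not meant. What is shaped like the stand but turquoise is not meant.

How it is judged:
By the outcome, as a careful person would: the job done as asked, in the order asked, and still so for the second after the job is handed in, with the robot touching nothing.
It also fails if it takes over 54 s, if anything falls off the work surface, if the arm or the gripper's body presses on something with over 40 N, if the wrist force passes 120 N, or if a joint passes its speed limit or range.

## Working session

There is one attempt and no reset: what is moved stays moved. The work goes in short steps, Python scripts to look and compute and a tool call to move; the robot and the scene stay as the last step left them, time stands still between calls to the robot, and variables do not carry over. Pictures are saved under pics/ and viewed, and the job is handed in when it is done.

Besides the shell and the picture viewer there is one more tool, called as name(argument=value, ...), one argument or row to a line, values as JSON. drive_tool: Moves the arm, as the interface text tells. Its arguments: {"type":"object","properties":{"twist":{"type":"array"},"xyz":{"type":"array"},"jaw":{"type":"array"},"grip_force":{"type":"number"}},"required":["twist","xyz","jaw"]}

```bash
ls; mkdir -p pics
cat > h.py <<'E'
import numpy as np, cv2, pickle
from cell import ctrl
def grab(name,tag):
    f=ctrl.grab_frame(name); pickle.dump(f,open(f'pics/{tag}.pkl','wb'))
    cv2.imwrite(f'pics/{tag}.png',cv2.cvtColor(f['img'],cv2.COLOR_RGB2BGR)); return f
def load(tag): return pickle.load(open(f'pics/{tag}.pkl','rb'))
def cloud(f):
    K=f['camera_matrix'];d=f['depth'];h,w=d.shape
    u,v=np.meshgrid(np.arange(w),np.arange(h))
    P=np.stack([(u-K[0,2])/K[0,0]*d,(v-K[1,2])/K[1,1]*d,d],-1)
    return (P-f['t'])@f['R']
E
python3 - <<'E'
from h import *
for c in ['scene','side','wrist']:
    f=grab(c,c+'0'); print(c,f['R'].round(3).tolist(),f['t'],f['camera_matrix'].tolist())
    for n in ['punch','stand','awl','angle_table','mark','angle_top','hammer','square','bin']:
        try:print(c,n,[(np.round(x['location']).tolist(),round(x['conf'],2)) for x in ctrl.recognise(c,n)][:4])
        except Exception as e: print(n,e)
print(ctrl.sense())
E
```

```text
pics
scene [[-0.224, 0.975, -0.015], [0.536, 0.11, -0.837], [-0.814, -0.195, -0.547]] [ 132.84446506 -273.34802055 1715.34146712] [[355.5523324580521, 0.0, 255.3171965541737], [0.0, 355.5523324580521, 187.63273481939206], [0.0, 0.0, 1.0]]
scene punch [([218.0, 158.0], 0.67), ([221.0, 145.0], 0.62), ([243.0, 156.0], 0.55)]
scene stand [([213.0, 185.0], 0.83), ([147.0, 207.0], 0.68)]
scene awl [([193.0, 164.0], 0.68)]
scene angle_table [([311.0, 186.0], 0.57)]
scene mark [([313.0, 165.0], 0.97)]
scene angle_top [([311.0, 171.0], 0.74)]
scene hammer [([228.0, 218.0], 0.88), ([221.0, 160.0], 0.65)]
scene square [([148.0, 175.0], 0.67)]
scene bin [([389.0, 199.0], 0.55), ([312.0, 169.0], 0.42)]
side [[0.92, -0.39, 0.017], [-0.251, -0.624, -0.74], [0.3, 0.677, -0.672]] [-565.43396957  201.19859881 1204.73530122] [[446.5155875015854, 0.0, 247.7578802316729], [0.0, 446.5155875015854, 191.83888663751662], [0.0, 0.0, 1.0]]
side punch [([204.0, 217.0], 0.8), ([249.0, 212.0], 0.78)]
side stand [([257.0, 246.0], 0.76), ([342.0, 264.0], 0.76)]
side awl [([271.0, 230.0], 0.55)]
side angle_table [([
[... 816 characters left out ...]

{'time_s': 1.5, 'joint_positions': array([-2.06302668e-01,  1.80776569e-01,  1.60699639e+00,  3.10547906e-05,
        1.35380708e+00, -2.06317312e-01]), 'qvel': array([-1.06773256e-03, -1.54724210e-03,  4.02924456e-05, -9.36818063e-05,
        6.21449036e-04,  4.27507252e-04]), 'effort': array([ 1.45737962e-03, -4.33812261e+01, -3.42165506e+01,  7.05234613e-02,
        3.10795871e-02, -2.15956618e-06]), 'tcp_pos': array([5.75016940e+02, 2.13946796e-02, 2.60729394e+02]), 'tool_rot': array([ 1.20922245,  1.20920962, -1.20916723]), 'contact_force': array([ 0.38030413, -0.72668565, -1.06962449]), 'wrist_torque': array([ 0.01403453, -0.00810518,  0.02589303]), 'gripper_width': 88.25940826987028}
```

View images.

Run:
```python
from h import *
a=cv2.imread('pics/scene0.png')[90:270,120:420]; cv2.imwrite('pics/s0z.png',cv2.resize(a,(800,480),interpolation=cv2.INTER_CUBIC))
a=cv2.imread('pics/side0.png')[80:380,100:400]; cv2.imwrite('pics/d0z.png',cv2.resize(a,(600,600),interpolation=cv2.INTER_CUBIC))
```

```text
(no output)
```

View pics/s0z.png

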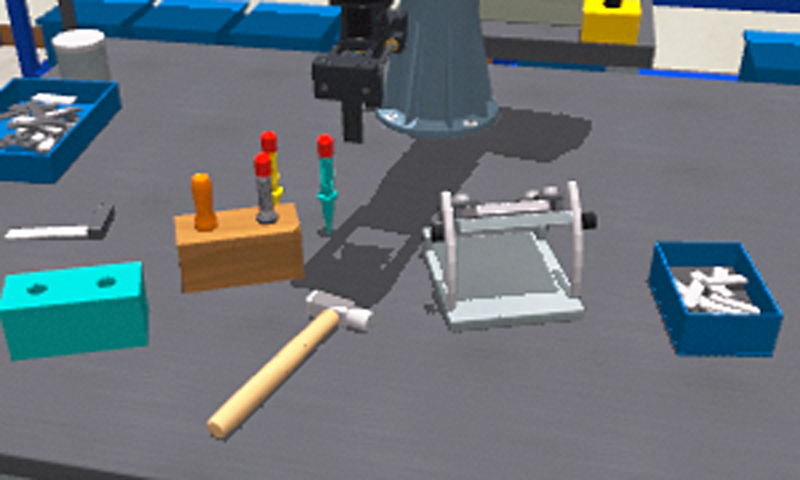

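View pics/d0z.png

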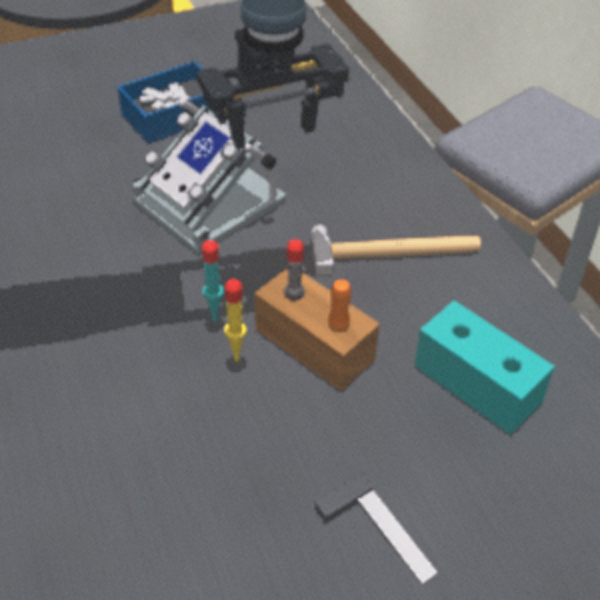

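View pics/wrist0.png

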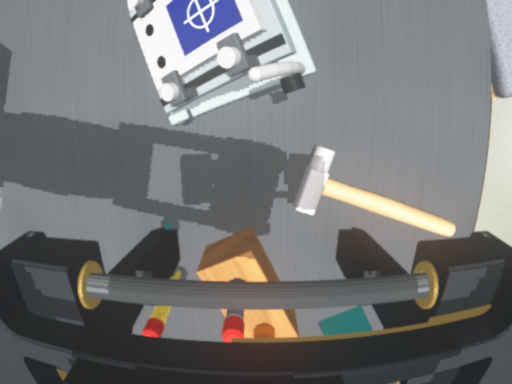

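Run:
```python
from h import *
from scipy.spatial.transform import Rotation as Rn
print(Rn.from_rotvec(ctrl.sense()['tool_rot']).as_matrix().round(2).tolist())
for c in ['scene0','side0']:
    f=load(c);C=cloud(f);I=f['img'].astype(int);ok=f['depth']>0
    r,g,b=I[...,0],I[...,1],I[...,2]
    reg=ok&(C[...,0]>350)&(C[...,0]<900)&(abs(C[...,1])<450)
    print(c,'cam',(-f['R'].T@f['t']).round(), 'bench z',np.median(C[...,2][reg&(abs(C[...,2])<8)]))
    # stand top: wood
    wood=reg&(r>g*1.25)&(g>b*1.25)&(r<215)&(r>90)&(C[...,2]>70)&(C[...,2]<80)
    P=C[wood]; print('wood n',len(P),P.min(0).round(),P.max(0).round())
    w8=wood.astype(np.uint8); n,l,s,_=cv2.connectedComponentsWithStats(w8); k=1+np.argmax(s[1:,4]);
    P=C[l==k]; 
    rect=cv2.minAreaRect(P[:,:2].astype(np.float32)); print('rect',rect,'z',np.median(P[:,2]))
    for nm,m in {'red':(r>130)&(g<70)&(b<70),'orange':(r>170)&(g>70)&(g<150)&(b<60),'blue':(b>1.6*r)&(b>1.6*g)&(b>70)}.items():
        m=(m&reg).astype(np.uint8); n,l,s,ce=cv2.connectedComponentsWithStats(m)
        for k in range(1,n):
            if s[k,4]>8: P=C[l==k]; print(nm,s[k,4],ce[k].round(1),np.median(P,0).round(1),P.min(0).round(),P.max(0).round())
```

```text
[[0.0, 1.0, 0.0], [0.0, 0.0, -1.0], [-1.0, 0.0, -0.0]]
scene0 cam [1573.  236.  711.] bench z -0.4631129885518045
wood n 97 [ 503. -241.   70.] [633. -87.  80.]
rect ((609.5574951171875, -174.53858947753906), (10.337700843811035, 109.29344177246094), 25.92349624633789) z 72.41230621734061
red 93 [219.3 147.4] [ 549.8 -143.2  151.3] [ 452. -170.  126.] [ 564. -126.  171.]
red 42 [241.5 144.6] [459.1 -79.4 142.3] [452. -91. 128.] [464. -71. 156.]
orange 32 [195.  159.5] [ 593.1 -205.8  140.7] [ 581. -219.  123.] [ 601. -196.  147.]
orange 36 [196.7 172.7] [ 593.3 -204.9   87.4] [ 564. -221.   74.] [ 599. -195.   98.]
blue 77 [376.  186.5] [476.  402.6  37.1] [465. 364.  24.] [542. 447.  61.]
blue 245 [378.3 210.8] [626.9 401.1  20.7] [486. 363.  -2.] [640. 450.  57.]
blue 21 [374.5 203.7] [613.4 388.5  54.4] [573. 381.  42.] [633. 393.  63.]
side0 cam [ 210. -911.  968.] bench z 0.25765080751278757
wood n 981 [ 503. -263.   70.] [631. -95.  80.]
rect ((566.829345703125, -174.42141723632812), (77.38955688476562, 161.52606201171875), 24.631017684936523) z 75.05942059916126
red 28 [204.6 204.8] [448.6 -90.3 148.9] [440. -94. 141.] [460. -85. 155.]
red 36 [247.1 204.9] [ 546.6 -146.   164.1] [ 539. -150.  148.] [ 560. -141.  172.]
red 40 [216.2 224.4] [ 452.2 -169.   149.9] [ 446. -175.  136.] [ 465. -156.  155.]
blue 217 [201.4 153.4] [524.6 162.8 116.7] [491. 130.  98.] [559. 198. 138.]
```

Run:
```python
from h import *
f=load('side0');C=cloud(f);I=f['img'].astype(int);ok=f['depth']>0
r,g,b=I[...,0],I[...,1],I[...,2]
K=f['camera_matrix']
m=((b>1.4*r)&(b>1.4*g)&(b>60)&ok&(C[...,0]>450)&(C[...,0]<590)&(C[...,1]>100)&(C[...,1]<230)).astype(np.uint8)
m=cv2.morphologyEx(m,cv2.MORPH_CLOSE,np.ones((5,5)))
# fill
cs,_=cv2.findContours(m,cv2.RETR_EXTERNAL,cv2.CHAIN_APPROX_NONE);c=max(cs,key=cv2.contourArea)
mm=np.zeros_like(m);cv2.drawContours(mm,[c],-1,1,-1)
P=C[(mm>0)&ok];c0=np.median(P,0)
for _ in range(5):
    c0=P.mean(0);U,S,V=np.linalg.svd(P-c0);n=V[2]*np.sign(V[2][2]);d=(P-c0)@n;P=P[abs(d)<6]
print('n',n,'slope',np.degrees(np.arccos(n[2])),'res',d.std(),'c0',c0,len(P))
u=np.cross([0,0,1],n);u/=np.linalg.norm(u);w=np.cross(n,u) ; up=w if w[2]>0 else -w
print('up',up,'yaw of base x',np.degrees(np.arctan2(up[1],up[0])))
y=np.cross(n,up)
# contour rays on plane
cc=c[:,0,:].astype(float); R,t=f['R'],f['t'];cam=-R.T@t
def onplane(px):
    ray=np.c_[(px[:,0]-K[0,2])/K[0,0],(px[:,1]-K[1,2])/K[1,1],np.ones(len(px))]@R
    s=((c0-cam)@n)/(ray@n);return cam+ray*s[:,None]
Q=onplane(cc);q=np.c_[(Q-c0)@up,(Q-c0)@y].astype(np.float32)
rc=cv2.minAreaRect(q);print('rect in plane(up,y)',rc); ctr=c0+rc[0][0]*up+rc[0][1]*y;print('ctr',ctr)
wh=(mm>0)&(r>120)&(g>120);v,uu=np.nonzero(wh);Q=onplane(np.c_[uu,v].astype(float));print('white mean',Q.mean(0),len(Q), 'px',uu.mean(),v.mean())
print('recog 198,161 ->',onplane(np.array([[198.,161.]])))
```

```text
n [-0.50284413 -0.16834503  0.8478253 ] slope 32.02408146010701 res 2.304459325007414 c0 [524.06639311 164.42820912 117.64846115] 307
up [0.80396671 0.26915656 0.53027565] yaw of base x 18.50980950004793
rect in plane(up,y) ((-0.16496658325195312, 0.32286834716796875), (69.87152099609375, 57.56272888183594), 2.168588638305664)
ctr [523.83126542 164.68997343 117.56098339]
white mean [520.6380175  167.68681436 116.26212771] 26 px 199.8846153846154 153.42307692307693
recog 198,161 -> [[507.27133604 148.06204279 104.43765152]]
```

drive_tool(
  twist=[
    [0,0,0],
    [0,0,0],
  ],
  xyz=[
    [0,0,-3.5],
    [0,0,-3.5],
  ],
  jaw=[45,45],
)

```text
time_s: 1.67
tcp_pos: [575.3, 69.3, 260.8]
tool_rot: [1.212, 1.207, -1.212]
contact_force: [0.8, -0.4, 0.0]
gripper_width: 77.2
```

drive_tool(
  twist=[
    [0,0,0],
    [0,0,0],
  ],
  xyz=[
    [-1,-2.5,-2],
    [0,0,0],
  ],
  jaw=[45,45],
)

```text
time_s: 1.83
tcp_pos: [547.8, 93.7, 271.4]
tool_rot: [1.207, 1.213, -1.206]
contact_force: [1.2, 0.5, 0.3]
gripper_width: 63.5
```

Run:
```python
from h import *
f=grab('wrist','wrist1');s=ctrl.sense();print(s['time_s'],s['tcp_pos'],s['joint_positions'].round(4),s['gripper_width'])
for n in ['mark','punch']: print(n,ctrl.recognise('wrist',n)[:3])
```

```text
1.8833 [549.15230424  91.9968734  271.43054662] [-4.7300e-02  1.3070e-01  1.6421e+00  2.0000e-04  1.3681e+00 -5.0700e-02] 59.627562095931495
mark [{'location': [238.3, 108.3], 'conf': 0.75}]
punch [{'location': [179.9, 324.3], 'conf': 0.92}, {'location': [197.2, 326.4], 'conf': 0.69}]
```

View pics/wrist1.png

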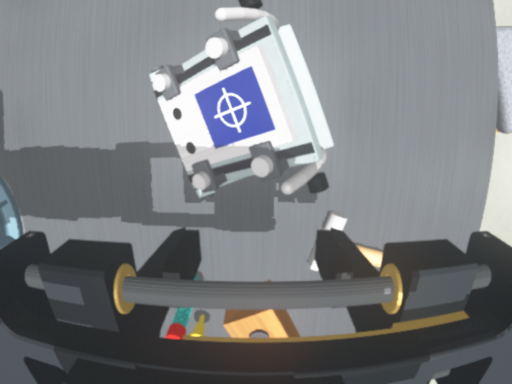

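```bash
cat >> h.py <<'E'
def wrays(f,u,v):
    K=f['camera_matrix'];x=(np.asarray(u,float)-K[0,2])/K[0,0];y=(np.asarray(v,float)-K[1,2])/K[1,1]
    r=np.hypot(x,y)+1e-12; return np.stack([np.sin(r)*x/r,np.sin(r)*y/r,np.cos(r)],-1)
def wcloud(f):
    d=f['depth'];h,w=d.shape;u,v=np.meshgrid(np.arange(w),np.arange(h));q=wrays(f,u,v)
    return (q/q[...,2:]*d[...,None]-f['t'])@f['R']
def wproj(f,X):
    K=f['camera_matrix'];p=np.atleast_2d(X)@f['R'].T+f['t'];rr=np.hypot(p[:,0],p[:,1])+1e-12;th=np.arctan2(rr,p[:,2])
    return np.c_[K[0,2]+K[0,0]*th*p[:,0]/rr,K[1,2]+K[1,1]*th*p[:,1]/rr]
E
cat > plate.py <<'E'
from h import *
import sys
def plate(tag,cx,cy):
    f=load(tag);C=wcloud(f);I=f['img'].astype(int);ok=f['depth']>0
    r,g,b=I[...,0],I[...,1],I[...,2];cam=-f['R'].T@f['t']
    v,u=np.indices(b.shape)
    m=((b>1.5*r)&(b>1.5*g)&(b>60)&(np.hypot(u-cx,v-cy)<90)).astype(np.uint8)
    m=cv2.morphologyEx(m,cv2.MORPH_CLOSE,np.ones((7,7)))
    cs,_=cv2.findContours(m,cv2.RETR_EXTERNAL,cv2.CHAIN_APPROX_NONE);c=max(cs,key=cv2.contourArea)
    mm=np.zeros_like(m);cv2.drawContours(mm,[c],-1,1,-1);er=cv2.erode(mm,np.ones((3,3)))
    P=C[(er>0)&ok]
    for _ in range(6):
        c0=P.mean(0);U,S,V=np.linalg.svd(P-c0,full_matrices=False);n=V[2]*np.sign(V[2][2]);d=(P-c0)@n;P=P[abs(d)<4]
    y=np.cross([0,0,1],n);y/=np.linalg.norm(y);up=np.cross(y,n)
    if up[2]<0: up,y=-up,-y
    def onp(u,v):
        q=wrays(f,u,v)@f['R'];return cam+q*(((c0-cam)@n)/(q@n))[:,None]
    Q=onp(c[:,0,0],c[:,0,1]);q=np.c_[(Q-c0)@up,(Q-c0)@y].astype(np.float32);rc=cv2.minAreaRect(q)
    ctr=c0+rc[0][0]*up+rc[0][1]*y
    wh=(er>0)&(r>130)&(g>130);vv,uu=np.nonzero(wh);W=onp(uu,vv)
    wq=np.c_[(W-c0)@up,(W-c0)@y].astype(np.float32);wr=cv2.minAreaRect(wq); 
    wc=c0+wr[0][0]*up+wr[0][1]*y
    print(tag,'cam',cam.round(1),'n',n.round(4),'slope',np.degrees(np.arccos(n[2])).round(2),'res',d.std().round(2),len(P),'yaw',np.degrees(np.arctan2(up[1],up[0])).round(2))
    print(' blue rect',np.round(rc[1],1),round(rc[2],1),'ctr',ctr.round(1),'white mean',W.mean(0).round(1),'white rect',np.round(wr[1],1),round(wr[2],1),wc.round(1),'px',uu.mean(),vv.mean())
    return n,ctr,W.mean(0)
if __name__=='__main__': plate(sys.argv[1],float(sys.argv[2]),float(sys.argv[3]))
E
python3 plate.py wrist1 235 107
python3 - <<'E'
from h import *
f=load('wrist1');C=wcloud(f)
m=(abs(C[...,2])<15)&(f['depth']>0);m[230:]=0;print('bench z',np.median(C[...,2][m]))
a=cv2.imread('pics/wrist1.png')[0:220,130:350];cv2.imwrite('pics/w1z.png',cv2.resize(a,(600,600),interpolation=cv2.INTER_CUBIC))
E
```

```text
wrist1 cam [547.5 164.3 395.3] n [-0.4988 -0.1864  0.8464] slope 32.17 res 0.61 3523 yaw 20.49
 blue rect [71.9 58.1] 0.1 ctr [523.1 164.8 117.5] white mean [523.  164.9 117.4] white rect [33.7 34.3] 45.7 [522.6 164.8 117.2] px 231.52895148669796 109.58528951486699
bench z -0.22637485817612227
```

View pics/w1z.png

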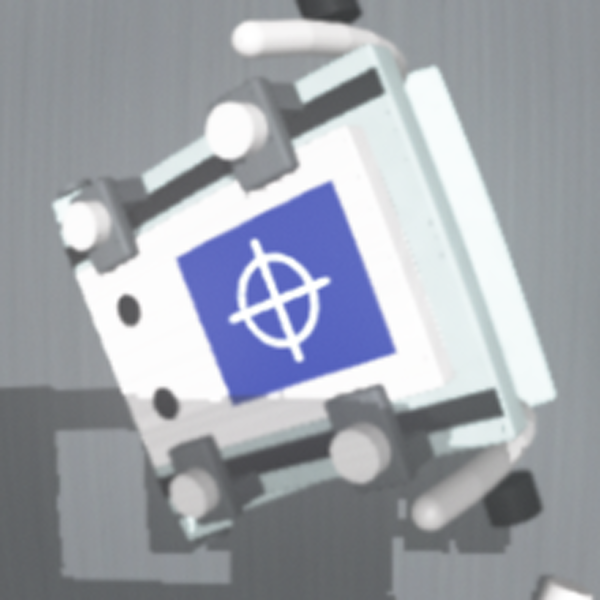

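drive_tool(
  twist=[
    [0,0,0],
    [0,0,0],
    [0,0,0],
  ],
  xyz=[
    [-3,0,2.5],
    [-3,0,2.5],
    [0,0,0],
  ],
  jaw=[45,45,45],
)

```text
time_s: 2.23
tcp_pos: [553.0, 35.4, 336.8]
tool_rot: [1.214, 1.198, -1.207]
contact_force: [0.8, -0.9, 1.2]
gripper_width: 39.8
```

```bash
cat > rec.py <<'E'
from h import *
import json
s=ctrl.sense();json.dump([s['joint_positions'].tolist(),s['tcp_pos'].tolist(),s['tool_rot'].tolist()],open('kin.jsonl','a'));open('kin.jsonl','a').write('\n')
print(s['time_s'],s['tcp_pos'].round(1),s['tool_rot'].round(4),s['joint_positions'].round(4),s['qvel'].round(3).max(),s['contact_force'].round(1),s['gripper_width'].round(1))
E
python3 rec.py
```

```text
Traceback (most recent call last):
  File "rec.py", line 4, in <module>
    print(s['time_s'],s['tcp_pos'].round(1),s['tool_rot'].round(4),s['joint_positions'].round(4),s['qvel'].round(3).max(),s['contact_force'].round(1),s['gripper_width'].round(1))
                                                                                                                                                      ^^^^^^^^^^^^^^^^^^^^^^^^
AttributeError: 'float' object has no attribute 'round'
```

drive_tool(
  twist=[
    [0,0,0],
    [0,0,0],
    [0,0,0],
    [0,0,0],
  ],
  xyz=[
    [0,3.5,1],
    [0,3.5,1],
    [0,3.5,1],
    [0,0,0],
  ],
  jaw=[45,45,45,45],
)

```text
time_s: 2.57
tcp_pos: [659.2, 6.2, 326.8]
tool_rot: [1.211, 1.208, -1.214]
contact_force: [-1.4, -0.4, -1.0]
gripper_width: 39.5
```

```bash
python3 rec.py
```

```text
Traceback (most recent call last):
  File "rec.py", line 4, in <module>
    print(s['time_s'],s['tcp_pos'].round(1),s['tool_rot'].round(4),s['joint_positions'].round(4),s['qvel'].round(3).max(),s['contact_force'].round(1),s['gripper_width'].round(1))
                                                                                                                                                      ^^^^^^^^^^^^^^^^^^^^^^^^
AttributeError: 'float' object has no attribute 'round'
```

drive_tool(
  twist=[
    [0,7,0],
    [0,7,0],
    [0,7,0],
    [0,0,0],
  ],
  xyz=[
    [0,0,0],
    [0,0,0],
    [0,0,0],
    [0,0,0],
  ],
  jaw=[45,45,45,45],
)

```text
time_s: 2.9
tcp_pos: [655.0, 5.7, 328.3]
tool_rot: [1.482, 1.475, -1.017]
contact_force: [-0.2, 0.5, -0.3]
gripper_width: 39.6
```

```bash
python3 rec.py
```

```text
Traceback (most recent call last):
  File "rec.py", line 4, in <module>
    print(s['time_s'],s['tcp_pos'].round(1),s['tool_rot'].round(4),s['joint_positions'].round(4),s['qvel'].round(3).max(),s['contact_force'].round(1),s['gripper_width'].round(1))
                                                                                                                                                      ^^^^^^^^^^^^^^^^^^^^^^^^
AttributeError: 'float' object has no attribute 'round'
```

```bash
sed -i "s/,s\['gripper_width'\].round(1)/,round(s['gripper_width'],1)/" rec.py
cat > kin.py <<'E'
import numpy as np, json
from scipy.optimize import least_squares
from scipy.spatial.transform import Rotation as Rn
# frames: yaw q1, pitch about y q2 (upper arm along z), q3, roll q4 about forearm, pitch q5, roll q6; tool x along approach
S=json.load(open('sg.json')) if __import__('os').path.exists('sg.json') else [1,1]
def fk(q,p,sg=None):
    h1,a1,lat,L2,e,L3,D,*_=p; s4,s6=sg or S
    Ry=lambda a:Rn.from_euler('y',a).as_matrix();Rz=lambda a:Rn.from_euler('z',a).as_matrix()
    A=Rz(q[0]);X=A@np.array([a1,lat,h1]);A=A@Ry(q[1]);X=X+A@np.array([0,0,L2])
    A=A@Ry(q[2]);X=X+A@np.array([e,0,L3])
    A=A@Rz(s4*q[3])@Ry(q[4])@Rz(s6*q[5]);X=X+A@np.array([0,0,D])
    # tool: x = local z ; at start A=Ry(pi)*.. 
    return X,A
def data():
    d=[json.loads(l) for l in open('kin.jsonl') if l.strip()]
    d+= [[[-2.06302668e-01,1.80776569e-01,1.60699639e+00,3.1e-05,1.35380708,-2.06317312e-01],[575.017,.0214,260.729],[1.20922245,1.20920962,-1.20916723]],
         [[-.0473,.1307,1.6421,.0002,1.3681,-.0507],[549.152,91.997,271.43],None]]
    return d
def fit(verbose=True):
    best=None
    for s4 in (1,-1):
      for s6 in (1,-1):
        dd=data()
        def res(p):
            r=[]
            for q,x,o in dd:
                X,A=fk(q,p,(s4,s6));r+=list(X-x)
                if o is not None: r+=list(50*(A[:,2]-Rn.from_rotvec(o).as_matrix()[:,0]))
            r+=list((np.array(p)-[500,0,118,450,0,450,200])*1e-3)
            return r
        o=least_squares(res,[400,0,118,450,0,450,200])
        if best is None or o.cost<best[0]: best=(o.cost,(s4,s6),o.x)
        if verbose: print(s4,s6,o.cost,o.x.round(1))
    return best
if __name__=='__main__':
    b=fit();json.dump(list(b[1]),open('sg.json','w'));json.dump(b[2].tolist(),open('p.json','w'))
    for q,x,o in data():
        X,A=fk(q,b[2],b[1]);print((X-x).round(2),np.round(q,3), None if o is None else (A.T@Rn.from_rotvec(o).as_matrix()).round(3).tolist())
E
python3 kin.py
```

```text
1 1 0.02745456265808942 [3.134e+02 1.000e-01 1.178e+02 4.382e+02 8.550e+01 5.144e+02 2.895e+02]
1 -1 0.02745456265808942 [3.134e+02 1.000e-01 1.178e+02 4.382e+02 8.550e+01 5.144e+02 2.895e+02]
-1 1 1969.0115620834774 [ -32.4   -4.7  121.2  263.6   87.4  544.4 -238.9]
-1 -1 1969.0115620834774 [ -32.4   -4.7  121.2  263.6   87.4  544.4 -238.9]
[-0.  0.  0.] [-0.149  0.073  1.573 -0.002  1.485 -0.145] [[-0.0, -1.0, -0.0], [0.0, 0.0, -1.0], [1.0, -0.0, 0.0]]
[ 0.  0. -0.] [-1.700e-01  3.250e-01  1.298e+00 -1.000e-03  1.520e+00 -1.660e-01] [[-0.0, -1.0, -0.0], [0.0, 0.0, -1.0], [1.0, -0.0, 0.0]]
[-0. -0.  0.] [-0.329  0.341  1.314  0.35   1.61  -0.33 ] [[0.0, -1.0, 0.0], [0.0, -0.0, -1.0], [1.0, -0.0, 0.0]]
[-0.    0.    0.01] [-0.206  0.181  1.607  0.     1.354 -0.206] [[-0.0, -1.0, 0.0], [0.0, -0.0, -1.0], [1.0, -0.0, 0.0]]
[ 0.   -0.   -0.02] [-0.047  0.131  1.642  0.     1.368 -0.051] None
```

```bash
cat > plan.py <<'E'
import numpy as np, json
from kin import *
P=json.load(open('p.json'));F=np.array([[0,-1,0],[0,0,-1],[1,0,0.]])
lo=np.array([-2.99,-.89,.3,-1.14,0,-3.12]);hi=np.array([2.99,2.07,2.58,4.28,2.63,3.12])
def tool(q): X,A=fk(q,P); return X,A@F
def ik(X,T,q0s):
    best=None
    for q0 in q0s:
        def r(q):
            x,t=tool(q);return np.r_[(x-X)/100,(Rn.from_matrix(t.T@T)).as_rotvec()]
        o=least_squares(r,np.clip(q0,lo+1e-3,hi-1e-3),bounds=(lo,hi))
        if o.cost<1e-6:
            if best is None or np.abs(o.x-q0s[0]).max()<np.abs(best-q0s[0]).max(): best=o.x
    return best
def pose(G,a,t,al,s):
    x=-a*np.cos(al)+t*np.sin(al);z=s*(a+np.cos(al)*x)/np.sin(al);y=np.cross(z,x)
    return G-3*x,np.c_[x,y,z]
yaw=np.radians(24.6);hole=np.array([566.8,-174.4,0])+40*np.array([-np.sin(yaw),np.cos(yaw),0])
n=np.array([-.4988,-.1864,.8464]);n/=np.linalg.norm(n);cross=np.array([523,164.9,117.4])
yb=np.cross([0,0,1.],n);yb/=np.linalg.norm(yb);up=np.cross(yb,n)
if up[2]<0: up,yb=-up,-yb
if __name__=='__main__':
    q0s=[np.array(json.loads(open('kin.jsonl').read().strip().split('\n')[-1])[0])]
    rng=np.random.default_rng(0)
    q0s+=[np.r_[-.2,.3,1.5,a,b,c] for a in (0,1.5,3) for b in (.7,1.5,2.2) for c in (-2,-.3,1.5)]
    gz=46;al=np.radians(47)
    for s in (1,-1):
        for azd in (-45,-65,-85,-105):
            az=np.radians(azd);X,T=pose(hole+[0,0,75+gz],np.array([0,0,1.]),np.array([np.cos(az),np.sin(az),0]),al,s)
            q=ik(X,T,q0s);print('stand',s,azd,None if q is None else q.round(2))
        for ps in (0,-45,-90,-135,180,135,90,45):
            p=np.radians(ps);t=np.cos(p)*up+np.sin(p)*yb
            X,T=pose(cross+n*(60+gz),n,t,al,s);q=ik(X,T,q0s);print('plate',s,ps,T[:,0].round(2),None if q is None else q.round(2))
E
python3 plan.py
```

```text
stand 1 -45 None
stand 1 -65 None
stand 1 -85 [-0.08  0.42  1.83 -1.01  1.02  0.46]
stand 1 -105 [-0.08  0.55  1.64 -0.85  1.28  0.58]
plate 1 0 [ 0.92  0.34 -0.19] None
plate 1 -45 [ 0.93 -0.2  -0.3 ] [0.38 0.01 2.46 4.03 0.76 1.45]
plate 1 -90 [ 0.6  -0.56 -0.58] None
plate 1 -135 [ 0.11 -0.51 -0.85] [ 0.37  0.18  1.81 -0.57  1.29  1.16]
plate 1 180 [-0.24 -0.09 -0.97] [ 0.1   0.22  1.68 -0.07  1.48  1.32]
plate 1 135 [-0.25  0.46 -0.85] [-0.2   0.22  1.77  0.41  1.54  1.54]
plate 1 90 [ 0.08  0.81 -0.58] [-0.47  0.16  2.03  0.87  1.47  1.73]
plate 1 45 [ 0.57  0.76 -0.3 ] [-0.64  0.08  2.38  1.38  1.33  1.86]
stand -1 -45 None
stand -1 -65 None
stand -1 -85 [-0.08  0.42  1.83 -1.01  1.02 -2.68]
stand -1 -105 [-0.08  0.55  1.64 -0.85  1.28 -2.56]
plate -1 0 [ 0.92  0.34 -0.19] None
plate -1 -45 [ 0.93 -0.2  -0.3 ] [ 0.38  0.01  2.46  4.03  0.76 -1.7 ]
plate -1 -90 [ 0.6  -0.56 -0.58] None
plate -1 -135 [ 0.11 -0.51 -0.85] [ 0.37  0.18  1.81 -0.57  1.29 -1.98]
plate -1 180 [-0.24 -0.09 -0.97] [ 0.1   0.22  1.68 -0.07  1.48 -1.82]
plate -1 135 [-0.25  0.46 -0.85] [-0.2   0.22  1.77  0.41  1.54 -1.6 ]
plate -1 90 [ 0.08  0.81 -0.58] [-0.47  0.16  2.03  0.87  1.47 -1.41]
plate -1 45 [ 0.57  0.76 -0.3 ] [-0.64  0.08  2.38  1.38  1.33 -1.28]
```

```bash
cat > go.py <<'E'
from plan import *
from cell import ctrl
def rows(X,T,N=None,cmd=None):
    s=ctrl.sense();X0=s['tcp_pos'];T0=Rn.from_rotvec(s['tool_rot']).as_matrix()
    w=Rn.from_matrix(T0.T@T).as_rotvec();d=np.linalg.norm(X-X0)
    N=N or int(max(np.ceil(np.degrees(np.linalg.norm(w))/6.8),np.ceil(d/38),1))
    tw=[];xs=[];Tc=T0;
    for i in range(N):
        Xa=X0+(X-X0)*i/N;Xb=X0+(X-X0)*(i+1)/N;Tc=T0@Rn.from_rotvec(w*i/N).as_matrix()
        tw.append(np.degrees(w/N).round(2).tolist());xs.append((Tc.T@(Xb-Xa)/10).round(2).tolist())
    print('N',N,'dist',d.round(1),'rot',np.degrees(np.linalg.norm(w)).round(1));
    for i in range(0,N,8): print('twist',tw[i:i+8],'\nxyz',xs[i:i+8])
    q=s['joint_positions'];ok=True
    for i in range(1,9):
        q=ik(X0+(X-X0)*i/8,T0@Rn.from_rotvec(w*i/8).as_matrix(),[q])
        if q is None: print('IK FAIL at',i/8);return
    print('final q',q.round(2))
E
python3 - <<'E'
from go import *
az=np.radians(-115);X,T=pose(hole+[0,0,121],np.array([0,0,1.]),np.array([np.cos(az),np.sin(az),0]),np.radians(45),1)
print(hole,X,T.round(3).tolist());rows(X-90*T[:,0],T)
E
```

```text
[ 550.14876831 -138.03055564    0.        ] [ 551.04527703 -136.10798649  123.12132034] [[-0.299, 0.906, -0.299], [-0.641, -0.423, -0.641], [-0.707, 0.0, 0.707]]
N 11 dist 181.8 rot 70.2
twist [[2.32, -5.92, -0.47], [2.32, -5.92, -0.47], [2.32, -5.92, -0.47], [2.32, -5.92, -0.47], [2.32, -5.92, -0.47], [2.32, -5.92, -0.47], [2.32, -5.92, -0.47], [2.32, -5.92, -0.47]] 
xyz [[0.92, -0.69, 1.18], [1.05, -0.64, 1.11], [1.16, -0.58, 1.02], [1.27, -0.54, 0.92], [1.36, -0.49, 0.8], [1.44, -0.45, 0.68], [1.51, -0.41, 0.54], [1.56, -0.38, 0.4]]
twist [[2.32, -5.92, -0.47], [2.32, -5.92, -0.47], [2.32, -5.92, -0.47]] 
xyz [[1.59, -0.35, 0.25], [1.62, -0.33, 0.1], [1.62, -0.32, -0.06]]
final q [-0.02  0.56  1.45 -0.7   1.54  0.59]
```

drive_tool(
  twist=[
    [2.3,-5.9,-0.5],
    [2.3,-5.9,-0.5],
    [2.3,-5.9,-0.5],
    [2.3,-5.9,-0.5],
    [2.3,-5.9,-0.5],
    [2.3,-5.9,-0.5],
    [2.3,-5.9,-0.5],
    [2.3,-5.9,-0.5],
  ],
  xyz=[
    [0.9,-0.7,1.2],
    [1.0,-0.6,1.1],
    [1.2,-0.6,1.0],
    [1.3,-0.5,0.9],
    [1.4,-0.5,0.8],
    [1.4,-0.4,0.7],
    [1.5,-0.4,0.5],
    [1.6,-0.4,0.4],
  ],
  jaw=[55,55,55,55,55,55,55,55],
)

```text
time_s: 3.57
tcp_pos: [601.2, -52.1, 228.6]
tool_rot: [0.991, 0.777, -1.695]
contact_force: [-0.5, 0.1, -0.3]
gripper_width: 48.7
```

drive_tool(
  twist=[
    [2.3,-5.9,-0.5],
    [2.3,-5.9,-0.5],
    [2.3,-5.9,-0.5],
    [0,0,0],
    [0,0,0],
  ],
  xyz=[
    [1.6,-0.4,0.3],
    [1.6,-0.3,0.1],
    [1.6,-0.3,0],
    [0,0,0],
    [0,0,0],
  ],
  jaw=[55,55,55,55,55],
)

```text
time_s: 3.98
tcp_pos: [579.3, -74.7, 188.1]
tool_rot: [0.775, 0.506, -1.878]
contact_force: [1.8, 0.1, 0.4]
gripper_width: 48.6
```

```bash
python3 rec.py
python3 - <<'E'
from h import *
for c in ['wrist','scene','side']: grab(c,c+'2')
a=cv2.imread('pics/scene2.png')[90:240,140:340];b=cv2.imread('pics/side2.png')[120:320,150:350]
cv2.imwrite('pics/m2.png',np.hstack([cv2.resize(a,(400,300)),cv2.resize(b,(400,300))]))
E
```

```text
3.9833 [579.3 -74.7 188.1] [ 0.7747  0.5065 -1.8779] [-0.0096  0.5568  1.445  -0.7025  1.5368  0.5844] 0.017 [1.8 0.1 0.4] 48.6
```

View pics/m2.png

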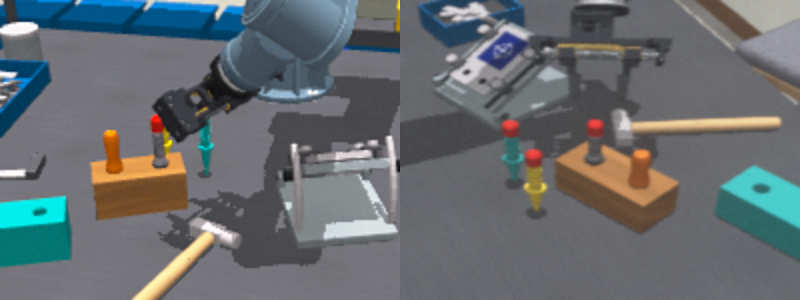

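View pics/wrist2.png

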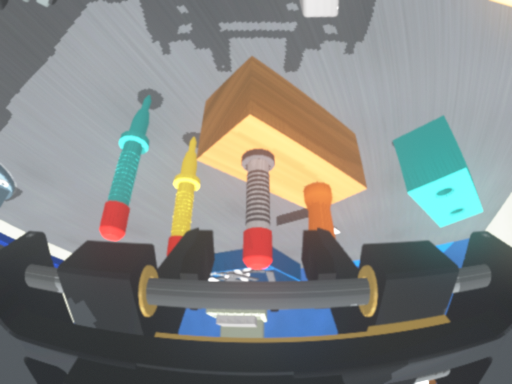

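Run:
```python
from h import *
from scipy.optimize import least_squares
def fitc(P,r,c0):
    for _ in range(4):
        o=least_squares(lambda c:np.hypot(P[:,0]-c[0],P[:,1]-c[1])-r,c0,loss='soft_l1');c0=o.x
        e=np.hypot(P[:,0]-c0[0],P[:,1]-c0[1])-r;P=P[abs(e)<3]
    return o.x.round(2),len(P),e.std().round(2)
f=load('wrist2');C=wcloud(f);ok=f['depth']>0
m=ok&(np.hypot(C[...,0]-549,C[...,1]+140)<22)
for nm,z0,z1,r in [('barrel',84,140,9),('cap',147,168,11),('collar',75.5,81.5,14.5)]:
    P=C[m&(C[...,2]>z0)&(C[...,2]<z1)];print(nm,len(P),fitc(P,r,[549,-140]) if len(P)>10 else '')
P=C[m];print('max z',P[:,2].max())
# stand top rect
I=f['img'].astype(int);r,g,b=I[...,0],I[...,1],I[...,2]
t=(ok&(C[...,2]>71)&(C[...,2]<79)&(r>1.2*b)&(np.hypot(C[...,0]-567,C[...,1]+174)<110))
P=C[t];print('stand top',len(P),np.median(P[:,2]),cv2.minAreaRect(P[:,:2].astype(np.float32)))
for nm,c in [('turq',(452,-85)),('yel',(453,-167)),('awl',(583,-210))]:
    m=ok&(np.hypot(C[...,0]-c[0],C[...,1]-c[1])<25)&(C[...,2]>95)&(C[...,2]<150);P=C[m];print(nm,len(P),fitc(P,9 if nm!='awl' else 14,list(c)) if len(P)>10 else '')
```

```text
barrel 1459 (array([ 550.06, -139.35]), 1459, np.float64(0.51))
cap 858 (array([ 549.73, -139.94]), 854, np.float64(0.76))
collar 307 (array([ 549.73, -139.92]), 248, np.float64(0.9))
max z 170.52917608115467
stand top 6628 74.72983213793665 ((542.8594360351562, -186.9197998046875), (128.53302001953125, 162.1516571044922), 24.64205551147461)
turq 1474 (array([451.9 , -83.26]), 1473, np.float64(0.98))
yel 657 (array([ 463.46, -148.35]), 445, np.float64(1.35))
awl 669 (array([ 582.74, -214.83]), 667, np.float64(0.85))
```

```bash
sed -i 's/^yb=np.cross/hole=np.array([550.,-139.5,0])\nyb=np.cross/' plan.py
python3 - <<'E'
from go import *
az=np.radians(-115);X,T=pose(hole+[0,0,121],np.array([0,0,1.]),np.array([np.cos(az),np.sin(az),0]),np.radians(45),1)
rows(X,T,5)
E
```

```text
N 5 dist 97.2 rot 0.6
twist [[0.06, -0.04, -0.09], [0.06, -0.04, -0.09], [0.06, -0.04, -0.09], [0.06, -0.04, -0.09], [0.06, -0.04, -0.09]] 
xyz [[1.94, -0.04, 0.01], [1.94, -0.03, 0.0], [1.94, -0.03, 0.0], [1.94, -0.03, 0.0], [1.94, -0.02, 0.0]]
final q [-0.11  0.59  1.56 -0.75  1.38  0.62]
```

drive_tool(
  twist=[
    [0.1,0,-0.1],
    [0.1,0,-0.1],
    [0.1,0,-0.1],
    [0,-0.2,-0.1],
    [0,0,0],
    [0,0,0],
  ],
  xyz=[
    [2,0,0],
    [2,0,0],
    [2,-0.1,0],
    [2,0,0],
    [1.7,0,0],
    [0,0,0],
  ],
  jaw=[55,55,55,55,55,55],
)

```text
time_s: 4.63
tcp_pos: [548.6, -139.3, 120.8]
tool_rot: [0.778, 0.5, -1.892]
contact_force: [-1.6, 0.4, -0.5]
gripper_width: 48.7
```

```bash
python3 rec.py
python3 - <<'E'
from h import *
from go import *
az=np.radians(-115);X,T=pose(hole+[0,0,121],np.array([0,0,1.]),np.array([np.cos(az),np.sin(az),0]),np.radians(45),1)
rows(X,T,1)
for c in ['wrist','side']: grab(c,c+'3')
b=cv2.imread('pics/side3.png')[160:280,190:310]
cv2.imwrite('pics/m3.png',np.hstack([cv2.imread('pics/wrist3.png')[84:],cv2.resize(b,(280,300))]))
E
```

```text
4.6333 [ 548.6 -139.3  120.8] [ 0.7783  0.4996 -1.8917] [-0.1134  0.5881  1.5613 -0.7529  1.3756  0.6253] 0.052 [-1.6  0.4 -0.5] 48.7
N 1 dist 3.7 rot 0.3
twist [[0.06, 0.13, 0.25]] 
xyz [[-0.34, 0.14, -0.02]]
final q [-0.11  0.59  1.56 -0.75  1.38  0.62]
```

View pics/m3.png

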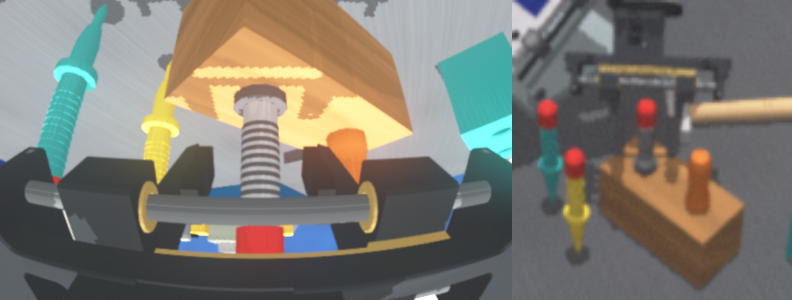

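drive_tool(
  twist=[
    [0,0.1,0.2],
    [0,0,0],
    [0,0,0],
  ],
  xyz=[
    [-0.35,0.15,0],
    [0,0,0],
    [0,0,0],
  ],
  jaw=[55,55,55],
)

```text
time_s: 4.98
tcp_pos: [553.4, -135.2, 125.1]
tool_rot: [0.781, 0.497, -1.883]
contact_force: [-0.4, 0.3, 0.2]
gripper_width: 48.6
```

```bash
python3 rec.py
python3 - <<'E'
from go import *
az=np.radians(-115);X,T=pose(hole+[0,0,121],np.array([0,0,1.]),np.array([np.cos(az),np.sin(az),0]),np.radians(45),1)
rows(X,T,1)
E
```

```text
4.9833 [ 553.4 -135.2  125.1] [ 0.7813  0.497  -1.8833] [-0.1054  0.5858  1.553  -0.7513  1.3799  0.6234] 0.012 [-0.4  0.3  0.2] 48.6
N 1 dist 4.0 rot 0.2
twist [[0.06, 0.01, -0.23]] 
xyz [[0.37, -0.13, 0.09]]
final q [-0.11  0.59  1.56 -0.75  1.38  0.62]
```

drive_tool(
  twist=[
    [0,0,-0.2],
    [0,0,0],
    [0,0,0],
    [0,0,0],
  ],
  xyz=[
    [0.35,-0.1,0],
    [0,0,0],
    [0,0,0],
    [0,0,0],
  ],
  jaw=[55,55,55,55],
)

```text
time_s: 5.32
tcp_pos: [550.0, -137.5, 120.9]
tool_rot: [0.778, 0.501, -1.889]
contact_force: [-0.6, 0.2, 0.4]
gripper_width: 47.9
```

```bash
python3 rec.py
python3 - <<'E'
from go import *
az=np.radians(-115);X,T=pose(hole+[0,0,121],np.array([0,0,1.]),np.array([np.cos(az),np.sin(az),0]),np.radians(45),1)
rows(X,T,1)
E
```

```text
5.3167 [ 550.  -137.5  120.9] [ 0.7782  0.5007 -1.8891] [-0.1103  0.5895  1.5584 -0.7518  1.3765  0.6246] -0.0 [-0.6  0.2  0.4] 47.9
N 1 dist 2.4 rot 0.2
twist [[0.15, 0.09, 0.15]] 
xyz [[-0.18, 0.08, 0.13]]
final q [-0.11  0.59  1.56 -0.75  1.38  0.62]
```

drive_tool(
  twist=[
    [0,0,0],
    [0,0,0],
    [0,0,0],
    [0,0,0],
    [0,0,0],
    [0,0,0],
    [0,0,0],
  ],
  xyz=[
    [0,0.1,0.1],
    [0,0,0],
    [0,0,0],
    [0,0,0],
    [0,0,0],
    [0,0,0],
    [0,0,0],
  ],
  jaw=[0,0,0,0,0,0,0],
  grip_force=45,
)

```text
time_s: 5.9
tcp_pos: [550.5, -138.7, 121.7]
tool_rot: [0.778, 0.5, -1.889]
contact_force: [-1.3, 0.6, 0.8]
gripper_width: 15.9
```

```bash
python3 rec.py
python3 - <<'E'
from h import *
for c in ['wrist']: grab(c,c+'4')
E
```

```text
5.9 [ 550.5 -138.7  121.7] [ 0.7782  0.5005 -1.8894] [-0.112   0.5891  1.5569 -0.7523  1.377   0.6225] 0.002 [-1.3  0.6  0.8] 15.9
```

View pics/wrist4.png

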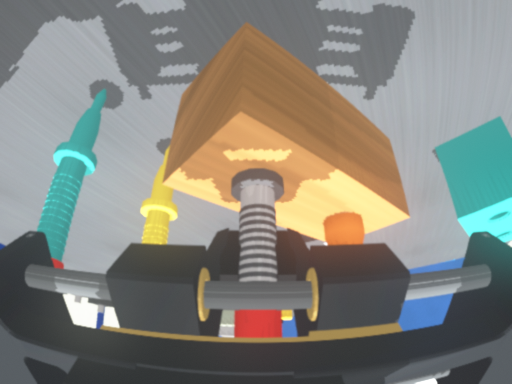

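Run:
```python
from go import *
s=ctrl.sense();T=Rn.from_rotvec(s['tool_rot']).as_matrix();X=s['tcp_pos']
O=T.T@(np.array([550,-139.5,75])-X);a=T.T@np.array([0,0,1.]);print(O.round(2),a.round(4));json.dump([O.tolist(),a.tolist(),X.tolist(),T.tolist()],open('held.json','w'))
```

```text
[ 3.372e+01 -1.000e-02 -3.242e+01] [-0.706  -0.0035  0.7082]
```

drive_tool(
  twist=[
    [0,0,0],
    [0,0,0],
    [0,0,0],
    [0,0,0],
    [0,0,0],
    [0,0,0],
  ],
  xyz=[
    [-0.7,0,0.7],
    [-1.7,0,1.7],
    [-2.4,0,2.4],
    [-2.4,0,2.4],
    [0,0,0],
    [0,0,0],
  ],
  jaw=[0,0,0,0,0,0],
)

```text
time_s: 6.45
tcp_pos: [552.3, -138.7, 226.2]
tool_rot: [0.783, 0.497, -1.886]
contact_force: [0.0, 0.5, -3.2]
gripper_width: 15.9
```

```bash
python3 rec.py
python3 - <<'E'
from h import *
for c in ['wrist','scene','side']: grab(c,c+'5')
a=cv2.imread('pics/scene5.png')[90:240,140:340];b=cv2.imread('pics/side5.png')[120:320,150:350]
cv2.imwrite('pics/m5.png',np.hstack([cv2.resize(a,(400,300)),cv2.resize(b,(400,300))]))
E
```

```text
6.45 [ 552.3 -138.7  226.2] [ 0.7834  0.4968 -1.8862] [-0.1118  0.4434  1.5253 -0.7365  1.503   0.5051] 0.054 [ 0.   0.5 -3.2] 15.9
```

View pics/m5.png

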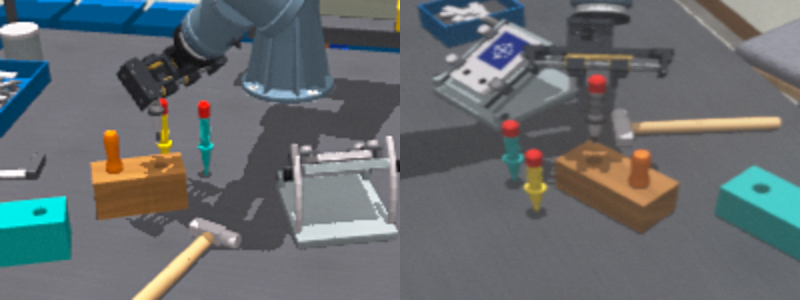

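View pics/wrist5.png

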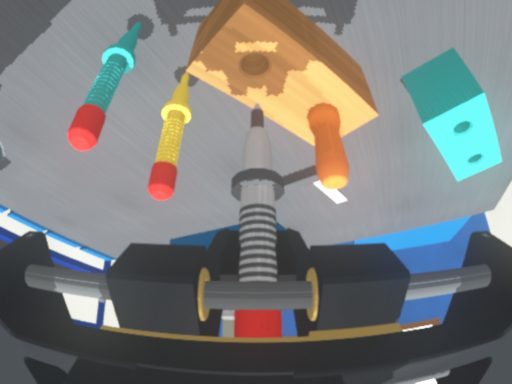

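```bash
cat > held.py <<'E'
from h import *
import json,sys
from scipy.optimize import least_squares
from scipy.spatial.transform import Rotation as Rn
def held(tag,X,T,O,a):
    f=load(tag);C=wcloud(f);ok=f['depth']>0
    Y=(C-X)@T   # tool coords
    O=np.array(O);a=np.array(a);O=O.copy()
    e2=np.array([0,1.,0]);e1=np.cross(e2,a)
    def resid(p,Pb,Pc):
        ax=a+p[2]*e1+p[3]*e2;ax/=np.linalg.norm(ax);o=O+p[0]*e1+p[1]*e2
        r=[]
        for P,R in ((Pb,9.),(Pc,8.5)):
            d=P-o;r.append(np.linalg.norm(d-np.outer(d@ax,ax),axis=1)-R)
        return np.concatenate(r)
    s=(Y-O)@a;rad=np.linalg.norm((Y-O)-s[...,None]*a,axis=-1)
    Pb=Y[ok&(s>11)&(s<26)&(rad<14)];Pc=Y[ok&(s>-9)&(s<-3)&(rad<14)]
    o=least_squares(resid,[0,0,0,0],args=(Pb,Pc),loss='soft_l1')
    print('n',len(Pb),len(Pc),'offset e1,y',o.x[:2].round(2),'tilt deg',np.degrees(o.x[2:]).round(2),'rms',np.sqrt(np.mean(o.fun**2)).round(2))
    # rel tip
    m=ok&(s<-36)&(s>-75)&(rad<10);print(' nose s min',s[m].min() if m.any() else None, m.sum())
    # collar underside/ top
    tip=X+T@(O-60*a);print(' predicted tip px',wproj(f,tip).round(1),'axis px at',[wproj(f,X+T@(O+k*a)).round(1).tolist() for k in (-50,-20,0,20)])
    return o.x,e1
if __name__=='__main__':
    O,a,_,_=json.load(open('held.json'));s=ctrl.sense()
    held(sys.argv[1],s['tcp_pos'],Rn.from_rotvec(s['tool_rot']).as_matrix(),O,a)
E
python3 held.py wrist5
python3 - <<'E'
from h import *
f=load('wrist5');I=cv2.cvtColor(f['img'],cv2.COLOR_RGB2BGR)
cv2.imwrite('pics/w5z.png',cv2.resize(I[20:220,160:360],(600,600),interpolation=cv2.INTER_CUBIC))
C=wcloud(f);cam=-f['R'].T@f['t']
q=wrays(f,[255.],[65.])@f['R'];print('hole',cam+q*((75-cam[2])/q[:,2:]))
for n in ['punch','tip','stand']: print(n,[(x['location'],x['conf']) for x in ctrl.recognise('wrist',n)[:4]])
E
```

```text
n 1079 270 offset e1,y [-0.88  2.34] tilt deg [-0.35  0.17] rms 1.04
 nose s min -56.60563210582542 212
 predicted tip px [[253.  100.9]] axis px at [[[252.9, 111.3]], [[252.7, 147.4]], [[252.5, 175.9]], [[252.4, 208.5]]]
hole [[ 550.74589923 -138.9112784    75.        ]]
punch [([254.7, 221.7], 0.81), ([167.7, 141.4], 0.74), ([103.8, 89.8], 0.73)]
tip [([260.7, 117.2], 0.48), ([184.8, 78.1], 0.47), ([136.6, 25.4], 0.47)]
stand [([454.4, 113.8], 0.92), ([280.1, 66.3], 0.7)]
```

View pics/w5z.png

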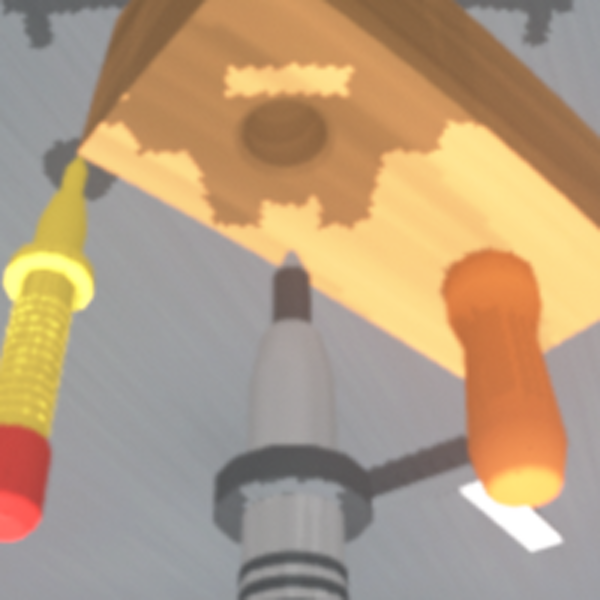

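```bash
cat > pt.py <<'E'
from go import *
def plate_pose(h,ps=180,C=None,nn=None,al=45):
    """tip h mm above cross along n"""
    nn=n if nn is None else nn;C=cross if C is None else C
    O,a,_,_=json.load(open('held.json'));O=np.array(O);a=np.array(a)
    p=np.radians(ps);t=np.cos(p)*up+np.sin(p)*yb
    _,T=pose(np.zeros(3),nn,t,np.radians(al),1)
    w=T@a;ax=np.cross(w,nn);T=Rn.from_rotvec(ax).as_matrix()@T
    return C+nn*(60+h)-T@O,T
E
python3 - <<'E'
from pt import *
X,T=plate_pose(90);print(X,T[:,0]);rows(X,T)
E
```

```text
[425.69980697 128.35415765 284.47280177] [-0.21026522 -0.07589931 -0.97469371]
N 9 dist 301.1 rot 54.5
twist [[4.38, 3.42, -2.41], [4.38, 3.42, -2.41], [4.38, 3.42, -2.41], [4.38, 3.42, -2.41], [4.38, 3.42, -2.41], [4.38, 3.42, -2.41], [4.38, 3.42, -2.41], [4.38, 3.42, -2.41]] 
xyz [[-1.97, -2.51, -1.0], [-1.8, -2.66, -0.92], [-1.64, -2.8, -0.81], [-1.47, -2.93, -0.68], [-1.31, -3.03, -0.54], [-1.15, -3.12, -0.38], [-1.0, -3.19, -0.2], [-0.86, -3.23, -0.01]]
twist [[4.38, 3.42, -2.41]] 
xyz [[-0.73, -3.26, 0.19]]
final q [ 0.07  0.02  1.75 -0.06  1.59  1.28]
```

drive_tool(
  twist=[
    [0,0,0],
    [0,0,0],
    [4.4,3.4,-2.4],
    [4.4,3.4,-2.4],
    [4.4,3.4,-2.4],
    [4.4,3.4,-2.4],
    [4.4,3.4,-2.4],
    [4.4,3.4,-2.4],
  ],
  xyz=[
    [-2.1,0,2.1],
    [-2.1,0,2.1],
    [-2.0,-2.5,-1.0],
    [-1.8,-2.7,-0.9],
    [-1.6,-2.8,-0.8],
    [-1.5,-2.9,-0.7],
    [-1.3,-3.0,-0.5],
    [-1.1,-3.1,-0.4],
  ],
  jaw=[0,0,0,0,0,0,0,0],
)

```text
time_s: 7.42
tcp_pos: [467.5, 39.9, 323.6]
tool_rot: [1.431, 0.394, -2.144]
contact_force: [0.1, -0.2, -2.1]
gripper_width: 15.9
```

Run:
```python
from pt import *
X,T=plate_pose(90);rows(X,T)
```

```text
N 3 dist 105.4 rot 17.9
twist [[4.26, 3.38, -2.42], [4.26, 3.38, -2.42], [4.26, 3.38, -2.42]] 
xyz [[0.84, -3.27, -0.96], [1.02, -3.3, -0.66], [1.19, -3.29, -0.35]]
final q [ 0.07  0.02  1.75 -0.06  1.59  1.28]
```

drive_tool(
  twist=[
    [4.3,3.4,-2.4],
    [4.3,3.4,-2.4],
    [4.3,3.4,-2.4],
    [0,0,0],
    [0,0,0],
    [0,0,0],
  ],
  xyz=[
    [0.8,-3.2,-0.9],
    [1.0,-3.2,-0.6],
    [0.8,-2.0,-0.3],
    [0,0,0],
    [0,0,0],
    [0,0,0],
  ],
  jaw=[0,0,0,0,0,0],
)

```text
time_s: 7.92
tcp_pos: [432.7, 113.0, 289.9]
tool_rot: [1.768, 0.323, -2.22]
contact_force: [1.2, -0.4, -1.8]
gripper_width: 16.2
```

```bash
python3 rec.py
python3 - <<'E'
from pt import *
from h import *
X,T=plate_pose(30);rows(X,T)
for c in ['wrist','side']: grab(c,c+'6')
E
```

```text
7.9167 [432.7 113.  289.9] [ 1.7682  0.3233 -2.2204] [ 0.0377  0.0189  1.7386 -0.0733  1.5981  1.2508] 0.009 [ 1.2 -0.4 -1.8] 16.2
N 2 dist 66.3 rot 0.4
twist [[0.09, 0.02, -0.15], [0.09, 0.02, -0.15]] 
xyz [[2.39, -0.84, -2.13], [2.39, -0.83, -2.13]]
final q [ 0.08  0.14  1.73 -0.06  1.49  1.31]
```

View pics/wrist6.png

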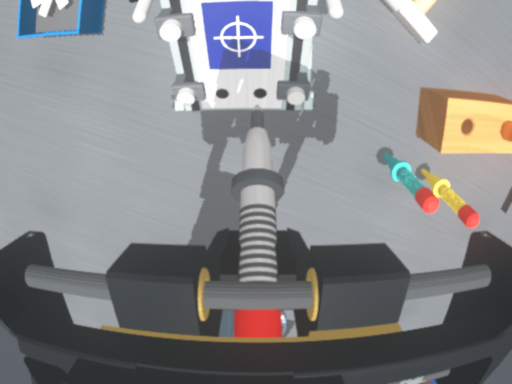

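View pics/side6.png

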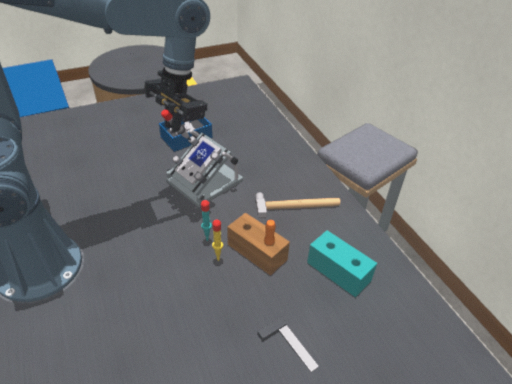

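```bash
python3 plate.py wrist6 238 36; python3 held.py wrist6
```

```text
wrist6 cam [523.7 146.9 394.4] n [-0.4969 -0.1871  0.8474] slope 32.07 res 0.71 4227 yaw 20.64
 blue rect [58.2 74.8] 89.9 ctr [524.2 165.3 118.2] white mean [529.  167.5 121.5] white rect [54.2 61.1] 88.4 [528.8 167.5 121.4] px 237.21744471744472 29.19041769041769
n 971 220 offset e1,y [0.39 0.48] tilt deg [-1.1   0.52] rms 0.57
 nose s min -59.39893521288383 251
 predicted tip px [[256.8 103.7]] axis px at [[[256.7, 114.5]], [[256.4, 151.7]], [[256.2, 181.1]], [[255.9, 214.6]]]
```

drive_tool(
  twist=[
    [0,0,0],
    [0,0,0],
    [0,0,0],
    [0,0,0],
    [0,0,0],
  ],
  xyz=[
    [2.4,-0.8,-2.1],
    [2.4,-0.8,-2.1],
    [0,0,0],
    [0,0,0],
    [0,0,0],
  ],
  jaw=[0,0,0,0,0],
)

```text
time_s: 8.43
tcp_pos: [455.5, 138.8, 234.2]
tool_rot: [1.77, 0.323, -2.221]
contact_force: [0.3, -0.5, -1.1]
gripper_width: 15.9
```

```bash
python3 rec.py
python3 - <<'E'
from h import *
for c in ['wrist','side']: grab(c,c+'7')
f=load('wrist7');I=cv2.cvtColor(f['img'],cv2.COLOR_RGB2BGR)
cv2.imwrite('pics/w7z.png',cv2.resize(I[0:200,160:360],(600,600),interpolation=cv2.INTER_CUBIC))
print(ctrl.recognise('wrist','mark')[:2],ctrl.recognise('wrist','tip')[:2])
E
python3 held.py wrist7
```

```text
8.4333 [455.5 138.8 234.2] [ 1.7699  0.3234 -2.221 ] [ 0.0846  0.1376  1.7275 -0.0622  1.4933  1.3047] 0.004 [ 0.3 -0.5 -1.1] 15.9
[{'location': [254.8, 62.4], 'conf': 0.6}] [{'location': [257.4, 118.4], 'conf': 0.62}, {'location': [408.7, 191.4], 'conf': 0.47}]
n 955 189 offset e1,y [0.73 0.68] tilt deg [-1.21  0.56] rms 0.64
 nose s min -60.87602018611494 254
 predicted tip px [[256.5 104. ]] axis px at [[[256.4, 114.8]], [[256.0, 152.3]], [[255.8, 182.0]], [[255.5, 215.7]]]
```

View pics/w7z.png

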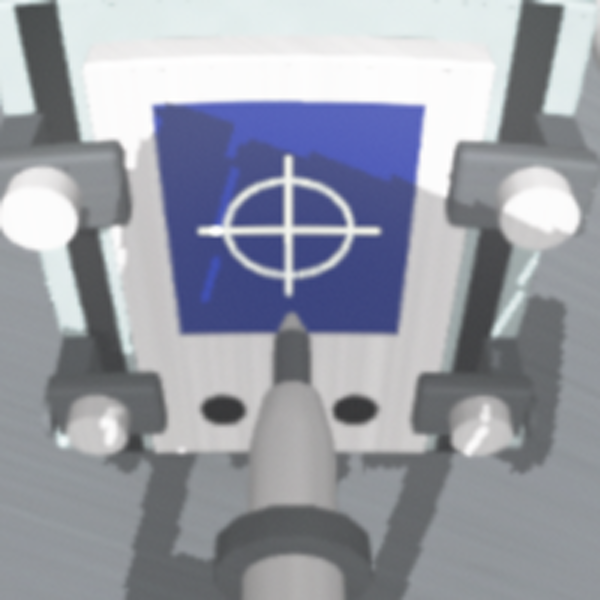

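```bash
cat > rel.py <<'E'
from plate import *; from held import held
import json,sys
from scipy.spatial.transform import Rotation as Rn
def rel(tag,cx,cy,crosspx,tippx):
    n,ctr,W=plate(tag,cx,cy)
    O,a,_,_=map(np.array,json.load(open('held.json')));s=ctrl.sense();X=s['tcp_pos'];T=Rn.from_rotvec(s['tool_rot']).as_matrix()
    x,e1=held(tag,X,T,O,a);e2=np.array([0,1.,0])
    am=a+x[2]*e1+x[3]*e2;am/=np.linalg.norm(am);Om=O+x[0]*e1+x[1]*e2
    f=load(tag);cam=-f['R'].T@f['t'];q=(wrays(f,[crosspx[0]],[crosspx[1]])@f['R'])[0];Cx=cam+q*((ctr-cam)@n)/(q@n)
    tip_nom=X+T@(O-60*a);tip_m=X+T@(Om-60*am)
    nT=T.T@n;print('n in tool',nT.round(4),'a nom',a.round(4),'a meas',am.round(4),'angle nom',np.degrees(np.arccos(a@nT)).round(2),'meas',np.degrees(np.arccos(am@nT)).round(2))
    print('cross',Cx.round(2),'tip nom',tip_nom.round(2),'meas',tip_m.round(2))
    tr=(wrays(f,[tippx[0]],[tippx[1]])@f['R'])[0];print('tip ray closest to tip_nom: miss',((tip_nom-cam)-((tip_nom-cam)@tr)*tr).round(2))
    dv=T.T@(Cx-tip_nom);h=-(dv@nT);print('tip->cross in tool mm',dv.round(2),'height along n',h.round(2),'lateral (tool)',(dv+h*nT).round(2))
    dv=T.T@(Cx-tip_m);h=-(dv@nT);print('  with meas tip: height',h.round(2),'lateral',(dv+h*nT).round(2))
    print('rotvec (tool,deg) to align a nom->n',np.degrees(np.cross(a,nT)).round(2),' meas',np.degrees(np.cross(am,nT)).round(2))
if __name__=='__main__':
    v=list(map(float,sys.argv[2:]));rel(sys.argv[1],v[0],v[1],v[0:2],v[2:4])
E
python3 rel.py wrist7 256.3 77 257.3 104
```

```text
wrist7 cam [546.4 172.6 338.9] n [-0.4973 -0.1871  0.8472] slope 32.09 res 0.6 5652 yaw 20.62
 blue rect [72.1 58.5] 0.2 ctr [523.3 164.9 117.6] white mean [523.6 165.1 117.8] white rect [32.5 32.4] 45.1 [522.7 164.7 117.2] px 255.7748851454824 74.91730474732006
n 955 189 offset e1,y [0.73 0.68] tilt deg [-1.21  0.56] rms 0.64
 nose s min -60.87602018611494 254
 predicted tip px [[256.5 104. ]] axis px at [[[256.4, 114.8]], [[256.0, 152.3]], [[255.8, 182.0]], [[255.5, 215.7]]]
n in tool [-7.091e-01 -1.000e-04  7.051e-01] a nom [-0.706  -0.0035  0.7082] a meas [-0.7207  0.0063  0.6932] angle nom 0.32 meas 1.02
cross [522.26 164.18 116.83] tip nom [508.33 158.7  144.39] meas [506.79 158.01 143.34]
tip ray closest to tip_nom: miss [-0.2  0.5  0. ]
tip->cross in tool mm [ 23.58  -0.23 -20.68] height along n 31.3 lateral (tool) [ 1.38 -0.23  1.39]
  with meas tip: height 31.3 lateral [-0.02 -0.32 -0.02]
rotvec (tool,deg) to align a nom->n [-0.14 -0.26 -0.14]  meas [0.26 0.95 0.26]
```

drive_tool(
  twist=[
    [0,0,0],
    [0,0,0],
    [0,0,0],
    [0,0,0],
    [0,0,0],
  ],
  xyz=[
    [0.9,0,-0.8],
    [1.0,0,-0.9],
    [0,0,0],
    [0,0,0],
    [0,0,0],
  ],
  jaw=[0,0,0,0,0],
)

```text
time_s: 9.05
tcp_pos: [466.5, 143.7, 211.5]
tool_rot: [1.77, 0.324, -2.221]
contact_force: [0.7, -0.4, -1.4]
gripper_width: 16.1
```

```bash
python3 rec.py
python3 - <<'E'
from h import *
for c in ['wrist','side']: grab(c,c+'8')
f=load('wrist8');I=cv2.cvtColor(f['img'],cv2.COLOR_RGB2BGR)
cv2.imwrite('pics/w8z.png',cv2.resize(I[40:160,200:320],(600,600),interpolation=cv2.INTER_CUBIC))
E
```

```text
9.05 [466.5 143.7 211.5] [ 1.7704  0.3238 -2.2212] [ 0.0915  0.1886  1.7177 -0.0604  1.4525  1.3139] 0.001 [ 0.7 -0.4 -1.4] 16.1
```

View pics/w8z.png

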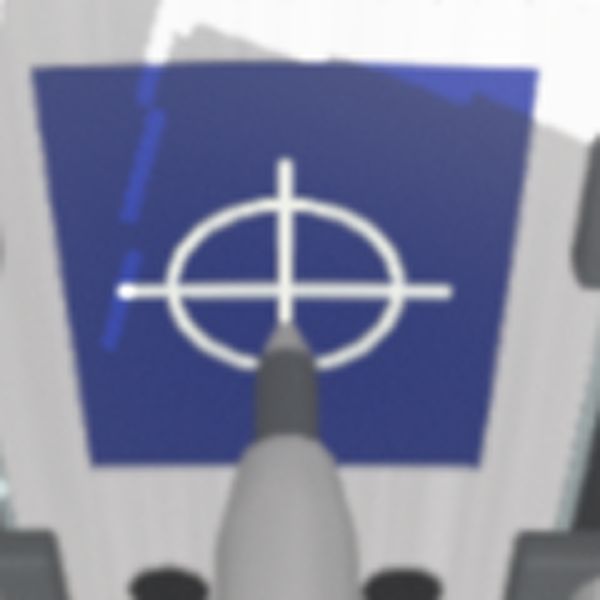

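```bash
python3 rel.py wrist8 257.2 98.2 257.6 104|tail -7
python3 - <<'E'
from h import *
f=load('side8');I=cv2.cvtColor(f['img'],cv2.COLOR_RGB2BGR)
cv2.imwrite('pics/d8z.png',cv2.resize(I[100:200,150:270],(720,600),interpolation=cv2.INTER_CUBIC))
E
```

```text
predicted tip px [[256.7 104.1]] axis px at [[[256.6, 114.8]], [[256.3, 152.1]], [[256.1, 181.7]], [[255.8, 215.2]]]
n in tool [-0.7073 -0.001   0.7069] a nom [-0.706  -0.0035  0.7082] a meas [-0.7186  0.0023  0.6954] angle nom 0.18 meas 0.95
cross [522.37 164.21 116.89] tip nom [519.21 163.4  121.03] meas [518.14 162.76 120.26]
tip ray closest to tip_nom: miss [-0.28  0.56  0.01]
tip->cross in tool mm [ 3.32  0.36 -4.08] height along n 5.23 lateral (tool) [-0.38  0.35 -0.38]
  with meas tip: height 5.24 lateral [-1.41  0.14 -1.41]
rotvec (tool,deg) to align a nom->n [-0.1 -0.1 -0.1]  meas [0.14 0.93 0.14]
```

View pics/d8z.png

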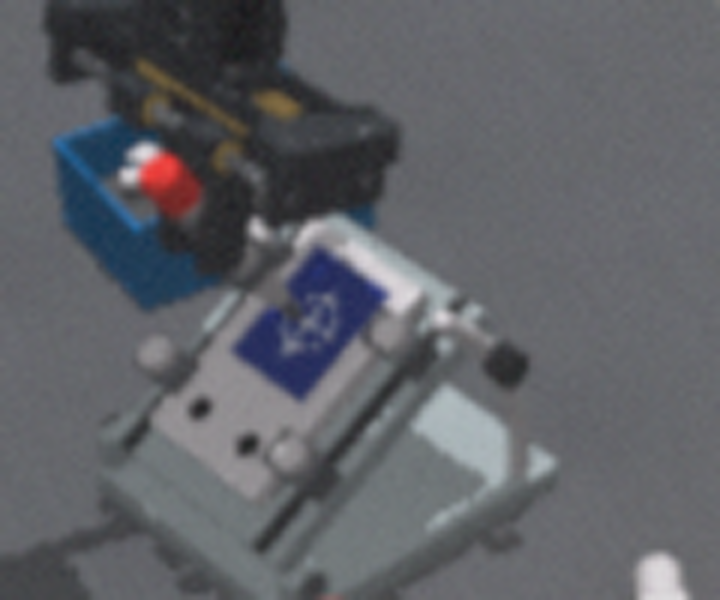

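drive_tool(
  twist=[
    [0,0,0],
    [0,0,0],
    [0,0,0],
    [0,0,0],
  ],
  xyz=[
    [0.12,0,-0.17],
    [0.11,0,-0.16],
    [0,0,0],
    [0,0,0],
  ],
  jaw=[0,0,0,0],
)

```text
time_s: 9.48
tcp_pos: [469.0, 144.7, 208.4]
tool_rot: [1.771, 0.324, -2.221]
contact_force: [0.5, 0.9, -2.2]
gripper_width: 15.6
```

```bash
python3 rec.py
python3 - <<'E'
from h import *
for c in ['wrist']: grab(c,c+'9')
f=load('wrist9');I=cv2.cvtColor(f['img'],cv2.COLOR_RGB2BGR)
cv2.imwrite('pics/w9z.png',cv2.resize(I[70:130,225:285],(600,600),interpolation=cv2.INTER_CUBIC))
E
```

```text
9.4833 [469.  144.7 208.4] [ 1.7705  0.324  -2.2211] [ 0.093   0.1981  1.7133 -0.06    1.4473  1.3155] 0.001 [ 0.5  0.9 -2.2] 15.6
```

View pics/w9z.png

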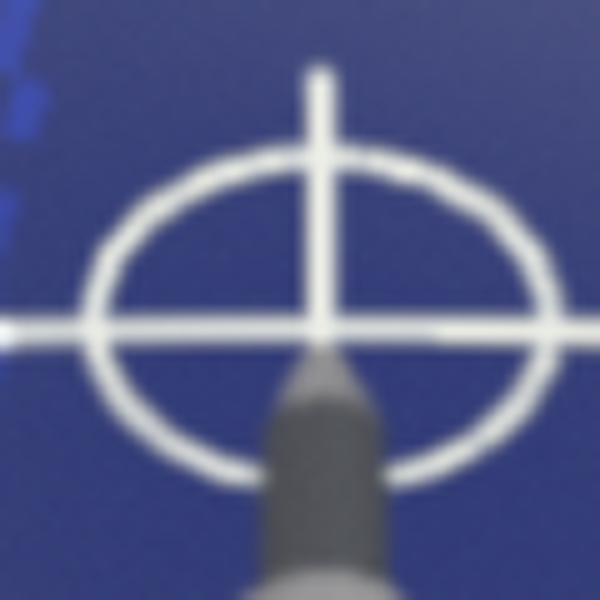

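drive_tool(
  twist=[
    [0,0,0],
    [0,0,0],
    [0,0,0],
    [0,0,0],
  ],
  xyz=[
    [0.1,0,-0.1],
    [0.1,0,-0.1],
    [0.1,0,-0.1],
    [0,0,0],
  ],
  jaw=[0,0,0,0],
  grip_force=55,
)

```text
time_s: 9.87
tcp_pos: [470.7, 145.4, 205.1]
tool_rot: [1.769, 0.324, -2.222]
contact_force: [-5.1, -1.5, 5.1]
gripper_width: 15.2
```

```bash
cat > f.py <<'E'
from pt import *
s=ctrl.sense();T=Rn.from_rotvec(s['tool_rot']).as_matrix();O,a,_,_=map(np.array,json.load(open('held.json')))
tip=s['tcp_pos']+T@(O-60*a);aw=T@a
print(s['time_s'],'nominal free tip',tip.round(2),'depth past (along n) rel cross(522.3,164.2,116.9):',((np.array([522.3,164.2,116.9])-tip)@n).round(2),'F',s['contact_force'].round(2),'F along axis',(s['contact_force']@aw).round(2),'width',round(s['gripper_width'],2),'axis err deg',np.degrees(np.arccos(min(1,aw@n))).round(2),'trq',s['wrist_torque'].round(2))
E
python3 f.py
```

```text
9.8667 nominal free tip [523.14 164.95 114.16] depth past (along n) rel cross(522.3,164.2,116.9): 2.88 F [-5.12 -1.53  5.09] F along axis 7.15 width 15.19 axis err deg 0.09 trq [-0.16  0.77 -0.05]
```

Run:
```python
from h import *
for c in ['wrist']: grab(c,c+'10')
f=load('wrist10');I=cv2.cvtColor(f['img'],cv2.COLOR_RGB2BGR)
cv2.imwrite('pics/w10z.png',cv2.resize(I[70:130,225:285],(600,600),interpolation=cv2.INTER_CUBIC))
```

```text
(no output)
```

View pics/w10z.png

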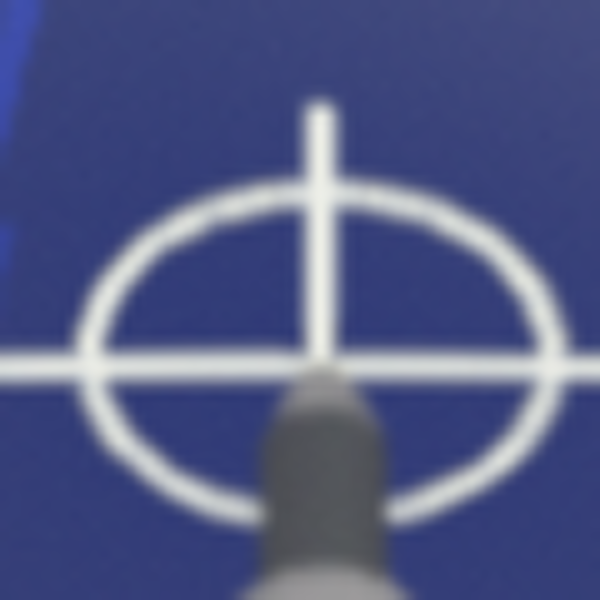

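drive_tool(
  twist=[
    [0,0,0],
    [0,0,0],
    [0,0,0],
  ],
  xyz=[
    [0.1,0,-0.1],
    [0.1,0,-0.1],
    [0.1,0,-0.1],
  ],
  jaw=[0,0,0],
)

```text
time_s: 10.17
tcp_pos: [472.7, 146.1, 202.0]
tool_rot: [1.769, 0.323, -2.222]
contact_force: [-6.3, -2.0, 7.3]
gripper_width: 15.7
```

```bash
python3 f.py
```

```text
10.1667 nominal free tip [525.13 165.66 111.06] depth past (along n) rel cross(522.3,164.2,116.9): 6.62 F [-6.32 -1.98  7.27] F along axis 9.68 width 15.69 axis err deg 0.1 trq [-0.33  1.07  0.04]
```

drive_tool(
  twist=[
    [0,0,0],
    [0,0,0],
  ],
  xyz=[
    [0.1,0,-0.1],
    [0.05,0,-0.05],
  ],
  jaw=[0,0],
)

```text
time_s: 10.33
tcp_pos: [474.0, 146.6, 199.9]
tool_rot: [1.769, 0.324, -2.222]
contact_force: [-4.1, -1.0, 4.8]
gripper_width: 15.7
```

```bash
python3 f.py
```

```text
10.3333 nominal free tip [526.4  166.17 109.03] depth past (along n) rel cross(522.3,164.2,116.9): 9.07 F [-4.1  -1.04  4.79] F along axis 6.29 width 15.7 axis err deg 0.09 trq [-0.22  0.77  0.01]
```

drive_tool(
  twist=[
    [0,0,0],
  ],
  xyz=[
    [0.05,0,-0.05],
  ],
  jaw=[0],
)

```text
time_s: 10.42
tcp_pos: [474.5, 146.7, 199.2]
tool_rot: [1.77, 0.324, -2.222]
contact_force: [-4.0, -1.1, 3.8]
gripper_width: 15.6
```

```bash
python3 f.py
```

```text
10.4167 nominal free tip [526.92 166.32 108.33] depth past (along n) rel cross(522.3,164.2,116.9): 9.95 F [-3.97 -1.07  3.76] F along axis 5.37 width 15.57 axis err deg 0.09 trq [-0.18  0.66  0.08]
```

drive_tool(
  twist=[
    [0,0,0],
  ],
  xyz=[
    [0.05,0,-0.05],
  ],
  jaw=[0],
)

```text
time_s: 10.5
tcp_pos: [474.7, 146.8, 198.6]
tool_rot: [1.769, 0.323, -2.222]
contact_force: [-6.3, -2.6, 8.5]
gripper_width: 15.3
```

```bash
python3 f.py
```

```text
10.5 nominal free tip [527.15 166.43 107.69] depth past (along n) rel cross(522.3,164.2,116.9): 10.63 F [-6.32 -2.61  8.53] F along axis 10.86 width 15.34 axis err deg 0.09 trq [-0.34  1.22 -0.  ]
```

drive_tool(
  twist=[
    [0,0,0],
  ],
  xyz=[
    [0.02,0,-0.02],
  ],
  jaw=[0],
)

```text
time_s: 10.58
tcp_pos: [474.7, 146.8, 198.5]
tool_rot: [1.769, 0.323, -2.222]
contact_force: [-6.5, -2.6, 9.8]
gripper_width: 15.7
```

```bash
python3 f.py
```

```text
10.5833 nominal free tip [527.07 166.41 107.51] depth past (along n) rel cross(522.3,164.2,116.9): 10.74 F [-6.54 -2.64  9.76] F along axis 12.02 width 15.75 axis err deg 0.1 trq [-0.32  1.26 -0.06]
```

drive_tool(
  twist=[
    [0,0,0],
    [0,0,0],
  ],
  xyz=[
    [0.02,0,-0.02],
    [0,0,0],
  ],
  jaw=[0,0],
)

```text
time_s: 10.75
tcp_pos: [474.7, 146.8, 198.4]
tool_rot: [1.768, 0.323, -2.222]
contact_force: [-6.8, -2.7, 8.9]
gripper_width: 15.6
```

```bash
python3 f.py;python3 - <<'E'
from h import *
for c in ['wrist']: grab(c,c+'11')
f=load('wrist11');I=cv2.cvtColor(f['img'],cv2.COLOR_RGB2BGR)
cv2.imwrite('pics/w11z.png',cv2.resize(I[70:190,200:320],(600,600),interpolation=cv2.INTER_CUBIC))
E
```

```text
10.75 nominal free tip [527.11 166.41 107.47] depth past (along n) rel cross(522.3,164.2,116.9): 10.79 F [-6.81 -2.75  8.87] F along axis 11.41 width 15.56 axis err deg 0.11 trq [-0.38  1.2  -0.04]
```

View pics/w11z.png

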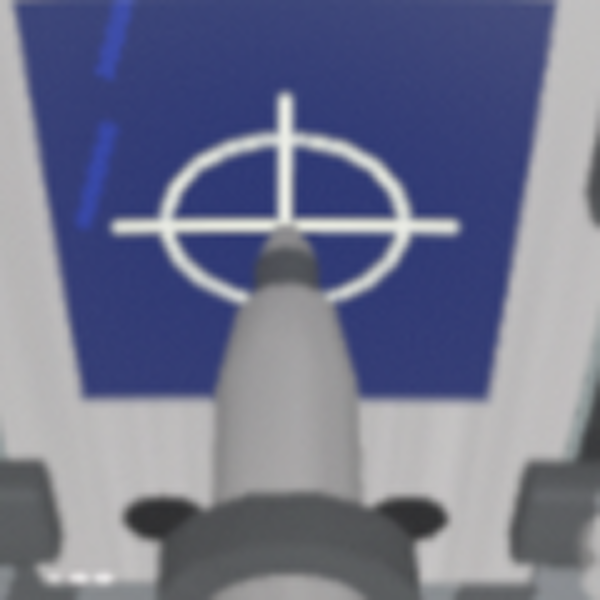

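drive_tool(
  twist=[
    [0,0,0],
    [0,0,0],
  ],
  xyz=[
    [0.05,0,-0.05],
    [0,0,0],
  ],
  jaw=[0,0],
)

```text
time_s: 10.97
tcp_pos: [474.8, 146.9, 198.2]
tool_rot: [1.768, 0.323, -2.223]
contact_force: [-9.2, -2.6, 12.6]
gripper_width: 15.7
```

```bash
python3 f.py
```

```text
10.9667 nominal free tip [527.15 166.41 107.22] depth past (along n) rel cross(522.3,164.2,116.9): 11.02 F [-9.22 -2.55 12.57] F along axis 15.71 width 15.71 axis err deg 0.14 trq [-0.51  1.64  0.  ]
```

drive_tool(
  twist=[
    [0,0,0],
    [0,0,0],
    [0,0,0],
    [0,0,0],
    [0,0,0],
    [0,0,0],
    [0,0,0],
    [0,0,0],
  ],
  xyz=[
    [-0.3,0,0.3],
    [-0.4,0,0.4],
    [-0.6,0,0.6],
    [-1.2,0,1.2],
    [-2,0,2],
    [-2,0,2],
    [0,0,0],
    [0,0,0],
  ],
  jaw=[0,0,0,0,0,0,0,0],
)

```text
time_s: 11.63
tcp_pos: [430.7, 130.0, 276.2]
tool_rot: [1.776, 0.324, -2.217]
contact_force: [0.0, 0.8, -3.8]
gripper_width: 15.3
```

drive_tool(
  twist=[
    [0,0,0],
    [0,0,0],
  ],
  xyz=[
    [0,0,0],
    [0,0,0],
  ],
  jaw=[0,0],
)

```text
time_s: 11.8
tcp_pos: [429.7, 130.0, 273.7]
tool_rot: [1.769, 0.324, -2.223]
contact_force: [-0.5, -0.2, -1.9]
gripper_width: 15.5
```

```bash
python3 f.py;python3 - <<'E'
from h import *
for c in ['wrist','side']: grab(c,c+'12')
E
python3 rel.py wrist12 238 40 257 104
python3 - <<'E'
from pt import *
O,a,X,T=map(np.array,json.load(open('held.json')))
rows(X+[0,0,120],T)
E
```

```text
11.8 nominal free tip [482.12 149.66 182.73] depth past (along n) rel cross(522.3,164.2,116.9): -78.47 F [-0.46 -0.21 -1.9 ] F along axis -1.34 width 15.53 axis err deg 0.06 trq [ 0.13 -0.08 -0.01]
wrist12 cam [520.9 163.6 378.2] n [-0.4966 -0.1877  0.8474] slope 32.07 res 0.69 4724 yaw 20.71
 blue rect [74.3 58. ] 0.1 ctr [524.3 165.4 118.3] white mean [529.9 167.  121.9] white rect [47.6 61.5] 89.9 [529.  168.1 121.6] px 257.6282828282828 30.986868686868686
n 967 210 offset e1,y [-0.11  0.57] tilt deg [-1.16  0.43] rms 0.67
 nose s min -60.070685165507854 253
 predicted tip px [[256.6 104.5]] axis px at [[[256.5, 115.2]], [[256.2, 152.4]], [[256.0, 181.8]], [[255.8, 215.2]]]
n in tool [-0.7063 -0.0009  0.708 ] a nom [-0.706  -0.0035  0.7082] a meas [-0.7202  0.004   0.6938] angle nom 0.16 meas 1.17
cross [517.33 179.91 117.42] tip nom [481.99 149.62 182.63] meas [481.15 149.18 182.06]
tip ray closest to tip_nom: miss [-0.42  0.14  0.07]
tip->cross in tool mm [ 53.7  -15.76 -57.34] height along n 78.5 lateral (tool) [ -1.74 -15.83  -1.76]
  with meas tip: height 78.51 lateral [ -2.52 -15.95  -2.54]
rotvec (tool,deg) to align a nom->n [-0.11 -0.02 -0.11]  meas [0.2  1.14 0.2 ]
N 8 dist 296.3 rot 54.2
twist [[-4.91, -3.82, 2.7], [-4.91, -3.82, 2.7], [-4.91, -3.82, 2.7], [-4.91, -3.82, 2.7], [-4.91, -3.82, 2.7], [-4.91, -3.82, 2.7], [-4.91, -3.82, 2.7], [-4.91, -3.82, 2.7]] 
xyz [[0.34, 3.68, -0.31], [0.5, 3.67, -0.02], [0.68, 3.63, 0.25], [0.87, 3.56, 0.51], [1.08, 3.46, 0.75], [1.3, 3.33, 0.96], [1.52, 3.18, 1.14], [1.75, 3.0, 1.3]]
final q [-0.11  0.42  1.52 -0.74  1.53  0.48]
```

View pics/wrist12.png

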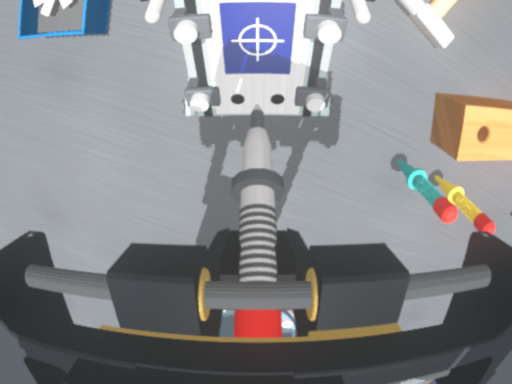

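drive_tool(
  twist=[
    [0,0,0],
    [-4.5,-3.5,2.4],
    [-4.5,-3.5,2.4],
    [-4.5,-3.5,2.4],
    [-4.5,-3.5,2.4],
    [-4.5,-3.5,2.4],
    [-4.5,-3.5,2.4],
  ],
  xyz=[
    [-3.9,0,0.9],
    [0.3,3.4,-0.3],
    [0.5,3.4,0],
    [0.6,3.4,0.2],
    [0.8,3.3,0.4],
    [1.0,3.2,0.6],
    [1.1,3.1,0.8],
  ],
  jaw=[0,0,0,0,0,0,0],
)

```text
time_s: 12.48
tcp_pos: [513.7, -57.7, 289.6]
tool_rot: [1.07, 0.469, -2.022]
contact_force: [-0.2, 0.3, -2.4]
gripper_width: 15.8
```

Run:
```python
from pt import *
O,a,X,T=map(np.array,json.load(open('held.json')))
rows(X+[0,0,100],T)
```

```text
N 3 dist 111.9 rot 16.9
twist [[-3.97, -3.2, 2.35], [-3.97, -3.2, 2.35], [-3.97, -3.2, 2.35]] 
xyz [[2.7, 2.56, -0.27], [2.79, 2.47, -0.25], [2.87, 2.37, -0.24]]
final q [-0.11  0.45  1.53 -0.74  1.5   0.51]
```

drive_tool(
  twist=[
    [-4,-3.2,2.3],
    [-4,-3.2,2.3],
    [-3,-2,2],
    [0,0,0],
    [0,0,0],
    [0,0,0],
    [0,0,0],
  ],
  xyz=[
    [2.7,2.5,-0.3],
    [2.8,2.5,-0.3],
    [1.5,1.4,-0.1],
    [0,0,0],
    [0,0,0],
    [0,0,0],
    [0,0,0],
  ],
  jaw=[0,0,0,0,0,0,0],
)

```text
time_s: 13.07
tcp_pos: [545.9, -124.1, 234.8]
tool_rot: [0.818, 0.498, -1.897]
contact_force: [-0.3, -0.6, -2.5]
gripper_width: 15.3
```

```bash
python3 rec.py
python3 - <<'E'
from pt import *
O,a,X,T=map(np.array,json.load(open('held.json')))
rows(X+[0,0,75],T)
E
```

```text
13.0667 [ 545.9 -124.1  234.8] [ 0.8182  0.4981 -1.8965] [-0.0986  0.4173  1.5321 -0.7058  1.5235  0.5201] 0.001 [-0.3 -0.6 -2.5] 15.3
N 2 dist 41.0 rot 2.0
twist [[-0.68, -0.73, 0.19], [-0.68, -0.73, 0.19]] 
xyz [[1.76, 0.52, -0.92], [1.75, 0.52, -0.94]]
final q [-0.11  0.48  1.54 -0.74  1.47  0.54]
```

drive_tool(
  twist=[
    [-0.7,-0.7,0.2],
    [-0.7,-0.7,0.2],
    [0,0,0],
    [0,0,0],
    [0,0,0],
  ],
  xyz=[
    [1.8,0.5,-0.9],
    [1.7,0.5,-0.9],
    [0,0,0],
    [0,0,0],
    [0,0,0],
  ],
  jaw=[0,0,0,0,0],
)

```text
time_s: 13.48
tcp_pos: [550.0, -139.0, 197.6]
tool_rot: [0.778, 0.502, -1.888]
contact_force: [0.6, -0.3, -2.1]
gripper_width: 15.4
```

```bash
python3 rec.py
python3 - <<'E'
from pt import *
from h import *
O,a,X,T=map(np.array,json.load(open('held.json')))
rows(X+[0,0,75],T,1)
grab('wrist','wrist13');grab('side','side13');f=load('wrist13');I=cv2.cvtColor(f['img'],cv2.COLOR_RGB2BGR)
cv2.imwrite('pics/w13z.png',cv2.resize(I[20:220,160:360],(600,600),interpolation=cv2.INTER_CUBIC))
E
```

```text
13.4833 [ 550.  -139.   197.6] [ 0.7783  0.5015 -1.8884] [-0.1128  0.4779  1.542  -0.7396  1.4685  0.5345] 0.002 [ 0.6 -0.3 -2.1] 15.4
N 1 dist 1.1 rot 0.1
twist [[0.05, -0.03, -0.02]] 
xyz [[0.02, 0.04, -0.1]]
final q [-0.11  0.48  1.54 -0.74  1.47  0.54]
```

View pics/w13z.png

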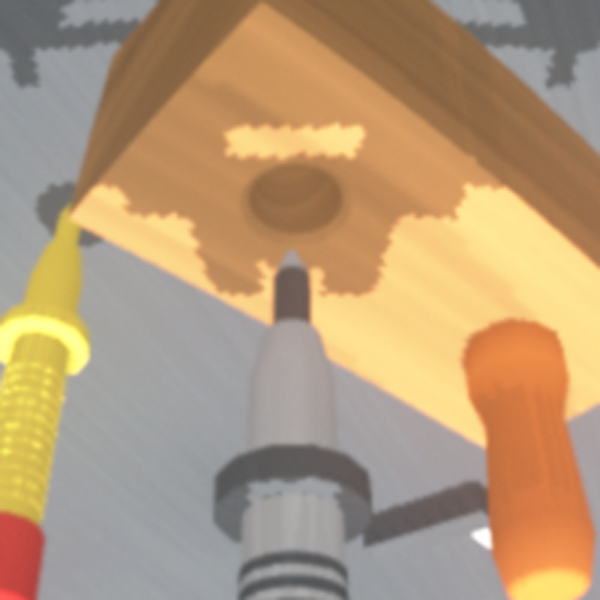

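Run:
```python
from pt import *
from h import *
s=ctrl.sense();T=Rn.from_rotvec(s['tool_rot']).as_matrix();O,a,_,_=map(np.array,json.load(open('held.json')))
f=load('wrist13');cam=-f['R'].T@f['t']
h=(wrays(f,[258.7],[86.])@f['R'])[0];print('hole',(cam+h*(75-cam[2])/h[2]).round(1));tip=s['tcp_pos']+T@(O-60*a);print('tip nom',tip.round(1))
h=(wrays(f,[257.3],[104.])@f['R'])[0];print('tip cam at nominal z',(cam+h*(tip[2]-cam[2])/h[2]).round(1), wproj(f,tip))
C=wcloud(f);I=f['img'].astype(int)
# hole rim pixel ellipse from picture
```

```text
hole [ 551.2 -137.9   75. ]
tip nom [ 549.7 -139.9   91. ]
tip cam at nominal z [ 549.5 -139.4   91. ] [[257.82219267 104.31024449]]
```

drive_tool(
  twist=[
    [0,0,0],
    [0,0,0],
    [0,0,0],
    [0,0,0],
    [0,0,0],
  ],
  xyz=[
    [-0.1,0.04,-0.1],
    [0.7,0,-0.7],
    [0.7,0,-0.7],
    [0,0,0],
    [0,0,0],
  ],
  jaw=[0,0,0,0,0],
)

```text
time_s: 14.0
tcp_pos: [549.4, -138.2, 174.7]
tool_rot: [0.774, 0.505, -1.891]
contact_force: [-1.1, -0.3, -2.1]
gripper_width: 15.5
```

```bash
python3 rec.py; python3 f.py
```

```text
14.0 [ 549.4 -138.2  174.7] [ 0.7738  0.5054 -1.8906] [-0.1114  0.5105  1.5486 -0.7418  1.4441  0.5583] 0.006 [-1.1 -0.3 -2.1] 15.5
14.0 nominal free tip [ 548.25 -138.85   67.97] depth past (along n) rel cross(522.3,164.2,116.9): -2.13 F [-1.1  -0.33 -2.13] F along axis -2.14 width 15.51 axis err deg 32.44 trq [ 0.53 -0.18 -0.01]
```

Run:
```python
from pt import *
O,a,X,T=map(np.array,json.load(open('held.json')))
rows(X+[0.7,1.2,30],T,3)
```

```text
N 3 dist 23.1 rot 0.3
twist [[0.09, 0.02, 0.06], [0.09, 0.02, 0.06], [0.09, 0.02, 0.06]] 
xyz [[0.51, 0.05, -0.58], [0.51, 0.05, -0.58], [0.51, 0.05, -0.58]]
final q [-0.11  0.55  1.55 -0.75  1.41  0.59]
```

drive_tool(
  twist=[
    [0.2,0,0.1],
    [0,0,0],
    [0,0,0],
    [0,0,0],
  ],
  xyz=[
    [0.4,0.1,-0.5],
    [0.5,0.1,-0.6],
    [0.4,0,-0.4],
    [0,0,0],
  ],
  jaw=[0,0,0,0],
)

```text
time_s: 14.33
tcp_pos: [551.7, -137.7, 154.4]
tool_rot: [0.777, 0.502, -1.89]
contact_force: [-0.7, -0.1, -2.4]
gripper_width: 15.9
```

```bash
python3 rec.py; python3 f.py
python3 - <<'E'
from pt import *
from h import *
O,a,X,T=map(np.array,json.load(open('held.json')))
rows(X+[0.7,1.2,6],T,3)
grab('wrist','wrist14');f=load('wrist14');I=cv2.cvtColor(f['img'],cv2.COLOR_RGB2BGR)
cv2.imwrite('pics/w14z.png',cv2.resize(I[60:260,160:360],(600,600),interpolation=cv2.INTER_CUBIC))
E
```

```text
14.3333 [ 551.7 -137.7  154.4] [ 0.7766  0.5016 -1.8903] [-0.1101  0.5429  1.5482 -0.7449  1.4198  0.5846] 0.02 [-0.7 -0.1 -2.4] 15.9
14.3333 nominal free tip [ 550.9  -138.51   47.66] depth past (along n) rel cross(522.3,164.2,116.9): 16.44 F [-0.67 -0.14 -2.43] F along axis -2.43 width 15.89 axis err deg 32.28 trq [ 0.57 -0.18 -0.02]
N 3 dist 26.7 rot 0.1
twist [[0.02, 0.02, 0.02], [0.02, 0.02, 0.02], [0.02, 0.02, 0.02]] 
xyz [[0.63, -0.01, -0.63], [0.63, -0.01, -0.63], [0.63, -0.01, -0.63]]
final q [-0.11  0.58  1.55 -0.75  1.39  0.62]
```

View pics/w14z.png

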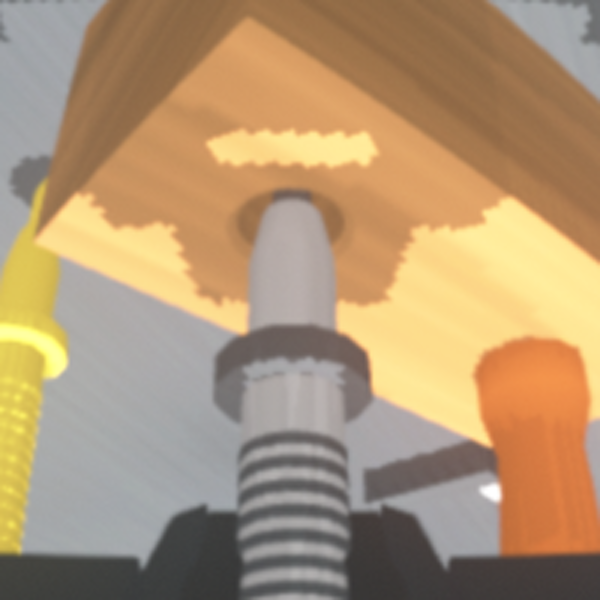

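drive_tool(
  twist=[
    [0,0,0],
    [0,0,0],
    [0,0,0],
    [0,0,0],
    [0,0,0],
  ],
  xyz=[
    [0.6,0,-0.6],
    [0.6,0,-0.6],
    [0.6,0,-0.6],
    [0,0,0],
    [0,0,0],
  ],
  jaw=[0,0,0,0,0],
)

```text
time_s: 14.8
tcp_pos: [551.8, -137.8, 129.8]
tool_rot: [0.777, 0.501, -1.89]
contact_force: [0.2, -0.4, -2.0]
gripper_width: 15.6
```

```bash
python3 f.py
python3 - <<'E'
from pt import *
O,a,X,T=map(np.array,json.load(open('held.json')))
rows(X+[0.7,1.2,0],T,1)
E
```

```text
14.8 nominal free tip [ 551.11 -138.68   23.04] depth past (along n) rel cross(522.3,164.2,116.9): 37.36 F [ 0.19 -0.37 -2.  ] F along axis -2.0 width 15.61 axis err deg 32.25 trq [ 0.56 -0.19  0.02]
N 1 dist 8.1 rot 0.1
twist [[0.04, 0.05, 0.04]] 
xyz [[0.56, -0.06, -0.57]]
final q [-0.11  0.59  1.55 -0.75  1.38  0.62]
```

drive_tool(
  twist=[
    [0,0,0],
    [0,0,0],
    [0,0,0],
    [0,0,0],
    [0,0,0],
  ],
  xyz=[
    [0.2,-0.03,-0.2],
    [0.2,-0.03,-0.2],
    [0.1,0,-0.1],
    [0,0,0],
    [0,0,0],
  ],
  jaw=[0,0,0,0,0],
)

```text
time_s: 15.22
tcp_pos: [551.9, -137.6, 123.8]
tool_rot: [0.779, 0.499, -1.889]
contact_force: [0.8, -0.3, -2.8]
gripper_width: 15.5
```

```bash
python3 f.py; python3 rec.py
```

```text
15.2167 nominal free tip [ 551.42 -138.55   17.08] depth past (along n) rel cross(522.3,164.2,116.9): 42.59 F [ 0.77 -0.33 -2.79] F along axis -2.79 width 15.49 axis err deg 32.15 trq [ 0.5  -0.2  -0.08]
15.2167 [ 551.9 -137.6  123.8] [ 0.7785  0.4993 -1.889 ] [-0.1099  0.5881  1.5532 -0.7515  1.3811  0.6214] 0.001 [ 0.8 -0.3 -2.8] 15.5
```

drive_tool(
  twist=[
    [0,0,0],
    [0,0,0],
    [0,0,0],
  ],
  xyz=[
    [0.07,0,-0.07],
    [0.06,0,-0.06],
    [0,0,0],
  ],
  jaw=[0,0,0],
)

```text
time_s: 15.47
tcp_pos: [551.9, -137.6, 121.9]
tool_rot: [0.779, 0.499, -1.889]
contact_force: [-0.9, -0.0, -2.2]
gripper_width: 15.6
```

```bash
python3 f.py
```

```text
15.4667 nominal free tip [ 551.37 -138.52   15.12] depth past (along n) rel cross(522.3,164.2,116.9): 44.22 F [-0.9  -0.04 -2.22] F along axis -2.22 width 15.56 axis err deg 32.15 trq [ 0.54 -0.26  0.02]
```

drive_tool(
  twist=[
    [0,0,0],
    [0,0,0],
  ],
  xyz=[
    [0.07,0,-0.07],
    [0,0,0],
  ],
  jaw=[0,0],
)

```text
time_s: 15.63
tcp_pos: [551.9, -137.7, 121.7]
tool_rot: [0.778, 0.498, -1.889]
contact_force: [-1.7, 0.9, 3.2]
gripper_width: 15.3
```

```bash
python3 f.py;  python3 - <<'E'
from h import *
grab('wrist','wrist15');f=load('wrist15');I=cv2.cvtColor(f['img'],cv2.COLOR_RGB2BGR)
cv2.imwrite('pics/w15z.png',cv2.resize(I[90:240,180:330],(600,600),interpolation=cv2.INTER_CUBIC))
E
```

```text
15.6333 nominal free tip [ 551.39 -138.71   14.93] depth past (along n) rel cross(522.3,164.2,116.9): 44.36 F [-1.66  0.89  3.22] F along axis 3.23 width 15.26 axis err deg 32.17 trq [ 0.17  0.28 -0.2 ]
```

View pics/w15z.png

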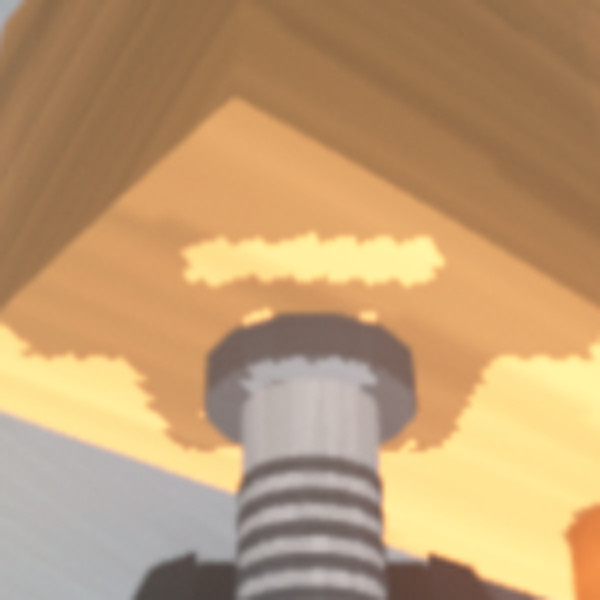

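Collar is on the stand's top (upward force now 5 N). Release gently: open partly, both sides, then back out along the tool.

drive_tool(
  twist=[
    [0,0,0],
    [0,0,0],
    [0,0,0],
    [0,0,0],
    [0,0,0],
    [0,0,0],
    [0,0,0],
  ],
  xyz=[
    [0,0,0],
    [0,0,0],
    [0,0,0],
    [0,0,0],
    [0,0,0],
    [0,0,0],
    [0,0,0],
  ],
  jaw=[20,24,30,40,55,55,55],
  grip_force=10,
)

```text
time_s: 16.27
tcp_pos: [551.9, -137.6, 120.9]
tool_rot: [0.779, 0.499, -1.889]
contact_force: [0.5, 0.2, 0.7]
gripper_width: 48.0
```

```bash
python3 f.py;  python3 - <<'E'
from h import *
grab('wrist','wrist16')
E
```

```text
16.2667 nominal free tip [ 551.41 -138.55   14.14] depth past (along n) rel cross(522.3,164.2,116.9): 45.06 F [0.48 0.19 0.66] F along axis 0.66 width 48.0 axis err deg 32.15 trq [ 0.3  -0.09  0.03]
```

View pics/wrist16.png

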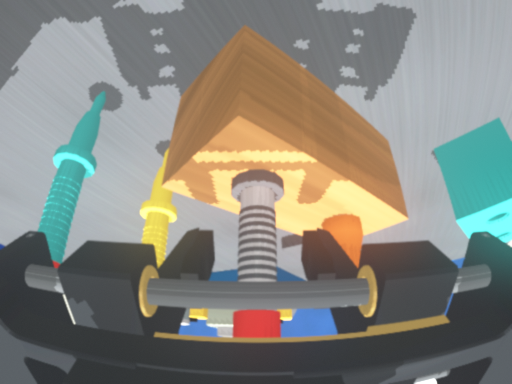

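Released and standing. Back out along the tool axis.

drive_tool(
  twist=[
    [0,0,0],
    [0,0,0],
    [0,0,0],
    [0,0,0],
    [0,0,0],
    [0,0,0],
    [0,0,0],
  ],
  xyz=[
    [-1,0,0],
    [-2,0,0],
    [-3,0,0],
    [-3,0,0],
    [-3,0,0],
    [0,0,0],
    [0,0,0],
  ],
  jaw=[55,55,55,55,55,55,55],
)

```text
time_s: 16.9
tcp_pos: [589.3, -59.4, 207.3]
tool_rot: [0.781, 0.498, -1.885]
contact_force: [-0.7, -0.7, 0.3]
gripper_width: 48.4
```

```bash
python3 rec.py
python3 - <<'E'
from h import *
for c in ['wrist','scene','side']: grab(c,c+'17')
a=cv2.imread('pics/scene17.png')[90:240,140:340];b=cv2.imread('pics/side17.png')[120:320,150:350]
cv2.imwrite('pics/m17.png',np.vstack([np.hstack([cv2.resize(a,(400,300)),cv2.resize(b,(400,300))]),np.hstack([cv2.resize(cv2.imread('pics/wrist17.png'),(400,300)),np.zeros((300,400,3),np.uint8)])]))
from scipy.optimize import least_squares
f=load('wrist17');C=wcloud(f);ok=f['depth']>0
m=ok&(np.hypot(C[...,0]-551,C[...,1]+138)<24)
for nm,z0,z1,r in [('barrel',84,140,9),('cap',147,168,11)]:
    P=C[m&(C[...,2]>z0)&(C[...,2]<z1)]
    o=least_squares(lambda c:np.hypot(P[:,0]-c[0]-c[2]*(P[:,2]-75),P[:,1]-c[1]-c[3]*(P[:,2]-75))-r,[551,-138,0,0],loss='soft_l1');print(nm,len(P),o.x.round(3))
print('max z',C[m][:,2].max())
E
```

```text
16.9 [589.3 -59.4 207.3] [ 0.7812  0.4977 -1.8853] [ 0.0127  0.5591  1.3977 -0.6921  1.5875  0.5823] 0.058 [-0.7 -0.7  0.3] 48.4
barrel 1169 [ 5.51474e+02 -1.38401e+02  1.00000e-03  3.00000e-03]
cap 691 [ 5.53000e+02 -1.35698e+02 -2.20000e-02 -4.00000e-02]
max z 170.52300690186104
```

View pics/m17.png

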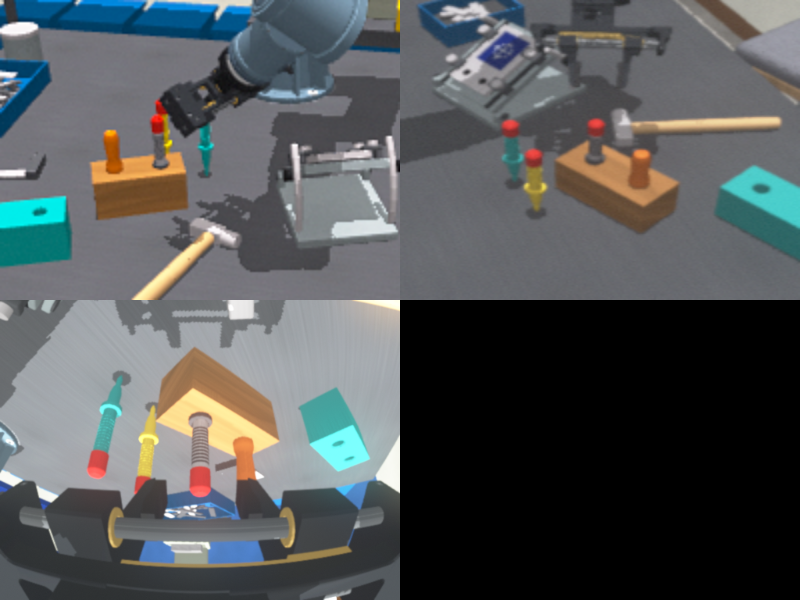

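drive_tool(
  twist=[
    [0,0,0],
    [0,0,0],
    [0,0,0],
  ],
  xyz=[
    [-2,0,0],
    [0,0,0],
    [0,0,0],
  ],
  jaw=[55,55,55],
)

```text
time_s: 17.3
tcp_pos: [593.9, -48.4, 219.3]
tool_rot: [0.778, 0.499, -1.889]
contact_force: [-0.1, 0.3, 0.2]
gripper_width: 48.4
```

```bash
python3 -c "
from cell import ctrl
print(ctrl.job_done())"
```

```text
the job is handed in; nothing more can be done
None
```

I took the steel punch from the wooden stand and set its point on the cross. I pushed it in until it clicked, then stood it back upright in its own hole. I handed the job in at about 17 s.

- **On the plate:** the wrist pictures showed the point within about 1 mm of the cross centre. The arm pose put it square to the face within about 0.2°, but the wrist depth fit disagreed and gave about 1°. I did not settle which is right.
- **The push:** allowing for the punch's weight, the push rose to about 12 N and fell to about 7 N. It then climbed steeply to about 18 N with almost no further travel, so I took the nose as home on its stop. That is well under the 35 N limit.
- **Afterwards:** the slope measured 32.1° before and after. The punch stands upright in its hole, with its top at the same height as at the start. The awl, look-alikes and hammer look undisturbed in the last pictures, and the gripper is clear of everything. I did not check the try square and the bin separately.

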